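# Put the tea things away beside the sorting table

## Task

Put the washed tea things away. Move the glass jar from in front of the bread bin onto the middle of the cork mat, then take the chopping board out of the drying rack and lean it at a slant, squarely, against the front of the bread bin with its lower edge on the table. Hang every mug that is there by its handle on the hooks of the mug stand, one mug to a hook, at any point in the job, and leave everything else where it is.

Things in the scene. Friction and masses are not known exactly. Their poses are not given: they have to be found in the camera images.
- mug0: white straight-sided mug (some may be absent), 64 mm across, 90 mm tall, 4 mm wall, 0.22 kg, standing upright at the start, mouth up. Origin: centre of its underside, z up through the mouth; the handle stands out towards its own +y.
- mug0_handle (a point): centre of the opening of the handle of mug0: 48 mm along the mug's +y and 50 mm above its underside. The handle is a square D of round bar 8 mm thick in the mug's y-z plane; its opening is 32 mm wide (y 32 to 64 mm) and 48 mm tall (26 to 74 mm above the underside), open along the mug's x; the upper bar's underside is 74 mm above the mug's underside.
- mug1: white straight-sided mug (some may be absent), 64 mm across, 90 mm tall, 4 mm wall, 0.22 kg, standing upright at the start, mouth up. Origin: centre of its underside, z up through the mouth; the handle stands out towards its own +y.
- mug1_handle (a point): centre of the opening of the handle of mug1: 48 mm along the mug's +y and 50 mm above its underside. The handle is a square D of round bar 8 mm thick in the mug's y-z plane; its opening is 32 mm wide (y 32 to 64 mm) and 48 mm tall (26 to 74 mm above the underside), open along the mug's x; the upper bar's underside is 74 mm above the mug's underside.
- mug2: white straight-sided mug (some may be absent), 64 mm across, 90 mm tall, 4 mm wall, 0.22 kg, standing upright at the start, mouth up. Origin: centre of its underside, z up through the mouth; the handle stands out towards its own +y.
- mug2_handle (a point): centre of the opening of the handle of mug2: 48 mm along the mug's +y and 50 mm above its underside. The handle is a square D of round bar 8 mm thick in the mug's y-z plane; its opening is 32 mm wide (y 32 to 64 mm) and 48 mm tall (26 to 74 mm above the underside), open along the mug's x; the upper bar's underside is 74 mm above the mug's underside.
- mug3: white straight-sided mug (some may be absent), 64 mm across, 90 mm tall, 4 mm wall, 0.22 kg, standing upright at the start, mouth up. Origin: centre of its underside, z up through the mouth; the handle stands out towards its own +y.
- mug3_handle (a point): centre of the opening of the handle of mug3: 48 mm along the mug's +y and 50 mm above its underside. The handle is a square D of round bar 8 mm thick in the mug's y-z plane; its opening is 32 mm wide (y 32 to 64 mm) and 48 mm tall (26 to 74 mm above the underside), open along the mug's x; the upper bar's underside is 74 mm above the mug's underside.
- stand: fixed mug stand: low wooden base 120 x 450 x 18 mm with four dark steel posts (12 mm thick, 200 mm tall, in a row along its y, 140 mm apart), each with one hook. Origin: on the table under the middle of the row of posts; its own -x is the side the hooks point to (towards the robot).
- hook0 (a point): middle of the hook arm at the +y end of the row, on the arm's centre line 200 mm above the table. The arm is an 8 mm round bar that runs level from the post (45 mm to the stand's +x of this point) 75 mm towards the stand's -x; its last 8 mm turn up to a tip at 220 mm height, 38 to 42 mm to the -x of this point. Axes as the stand.
- hook1 (a point): middle of the hook arm at the +y side of the middle of the row, on the arm's centre line 200 mm above the table. The arm is an 8 mm round bar that runs level from the post (45 mm to the stand's +x of this point) 75 mm towards the stand's -x; its last 8 mm turn up to a tip at 220 mm height, 38 to 42 mm to the -x of this point. Axes as the stand.
- hook2 (a point): middle of the hook arm at the -y side of the middle of the row, on the arm's centre line 200 mm above the table. The arm is an 8 mm round bar that runs level from the post (45 mm to the stand's +x of this point) 75 mm towards the stand's -x; its last 8 mm turn up to a tip at 220 mm height, 38 to 42 mm to the -x of this point. Axes as the stand.
- hook3 (a point): middle of the hook arm at the -y end of the row, on the arm's centre line 200 mm above the table. The arm is an 8 mm round bar that runs level from the post (45 mm to the stand's +x of this point) 75 mm towards the stand's -x; its last 8 mm turn up to a tip at 220 mm height, 38 to 42 mm to the -x of this point. Axes as the stand.
- board: brown wooden chopping board, a slab 16 mm thick (its x), 160 mm wide (its y), 200 mm tall (its z), 0.35 kg, at the start standing upright in the drying rack. Origin: centre of its lower edge face.
- rack: fixed aluminium drying rack, 70 x 180 mm: two low walls 42 mm tall with a 20 mm slot between them along its y; the slot floor is 8 mm above the table. Origin: on the table under the middle of the slot.
- bin: fixed white bread bin with wooden lid, a low box 120 mm deep (its x), 200 mm wide (its y), 110 mm tall with a small knob 14 mm high in the middle of the lid. Origin: centre of its underside; its front is the face at its own -x (60 mm from the origin), towards the robot.
- jar: closed glass jar with a steel lid, 64 mm across, 90 mm tall, 0.3 kg, at the start standing in front of the bread bin. Origin: centre of its underside.
- mat: fixed round cork mat, 110 mm across, 4 mm thick, at the right of the table. Origin: centre of its underside.
- lidring: red plastic ring, 56 mm across, 12 mm tall: not part of the job, leave it alone. Origin: centre of its underside.
- can: slim drinks can, 40 mm across, 100 mm tall: not part of the job, leave it alone. Origin: centre of its underside.
There are look-alikes about, which are no part of the job. Leave any red look-alike of the mug0 alone.

How it is judged:
On the way, in this order (a step that is already met when the one before it is completed fails the run):
1. the jar stands on the cork mat, let go (horizontal distance between jar and mat below 0.025 m and height (world z) of jar below 0.015 m and angle between jar's own z axis and vertical below 0.12 rad and linear speed of jar below 0.03 m/s and contact force between jar and the fingers below 0.1 N), for 0.2 s.
2. the board leans against the front of the bread bin, let go (angle between board's own z axis and vertical between 0.12 and 0.61 rad and height (world z) of board below 0.015 m and x of board in the frame of bin below -0.06 m and angle between the y axis of board and the y axis of bin, either way round below 0.3 rad and contact force between board and bin above 0.1 N and linear speed of board below 0.03 m/s and contact force between board and the fingers below 0.1 N), for 0.2 s.
At the end, for the whole second after the job is handed in: Jar upright, centre within 25 mm of the mat centre; board edge on the table, leaning 7 to 35 degrees against the bin front, within 17 degrees of square; each mug hanging on its own hook, handle opening within 50 mm of the hook arm middle and over 140 mm high (horizontal distance between jar and mat below 0.025 m and height (world z) of each of jar, board below 0.015 m and angle between jar's own z axis and vertical below 0.12 rad and linear speed of each of jar, board below 0.03 m/s and angle between board's own z axis and vertical between 0.12 and 0.61 rad and x of board in the frame of bin below -0.06 m and angle between the y axis of board and the y axis of bin, either way round below 0.3 rad and contact force between board and bin above 0.1 N and (distance between mug0_handle and hook0 below 0.05 m or distance between mug0_handle and hook1 below 0.05 m or distance between mug0_handle and hook2 below 0.05 m or distance between mug0_handle and hook3 below 0.05 m) and height (world z) of each of mug0_handle, mug1_handle, mug2_handle, mug3_handle above 0.14 m and contact force between each of mug0, mug1, mug2, mug3 and stand above 0.1 N and (distance between mug1_handle and hook0 below 0.05 m or distance between mug1_handle and hook1 below 0.05 m or distance between mug1_handle and hook2 below 0.05 m or distance between mug1_handle and hook3 below 0.05 m) and (distance between mug2_handle and hook0 below 0.05 m or distance between mug2_handle and hook1 below 0.05 m or distance between mug2_handle and hook2 below 0.05 m or distance between mug2_handle and hook3 below 0.05 m) and (distance between mug3_handle and hook0 below 0.05 m or distance between mug3_handle and hook1 below 0.05 m or distance between mug3_handle and hook2 below 0.05 m or distance between mug3_handle and hook3 below 0.05 m) and distance between mug0_handle and mug1_handle above 0.09 m and distance between each of mug0_handle, mug1_handle and mug2_handle above 0.09 m and distance between each of mug0_handle, mug1_handle, mug2_handle and mug3_handle above 0.09 m); the robot touches nothing.
It fails at once if a bystander is moved more than 50 mm (distance of any of lidring, can from where it was at the start of the episode above 0.05 m).
Of mug0, mug1, mug2, mug3 only 2 to 4 are there at a start; the rules pass over those that are not, and their reading is None.
At some moment in a run one of mug0, mug1, mug2, mug3 may be knocked a few centimetres aside while the robot is not near it.
It also fails if it takes over 210 s, if anything falls off the work surface, if the arm or the gripper's body presses on something with over 40 N, if the wrist force passes 120 N, or if a joint passes its speed limit or range.

## Robot

A 7-joint arm with a two-finger parallel gripper is mounted at the origin on the work surface. World frame = base frame: x ahead of the robot, y to its left, z up, the work surface at z = 0. Lengths are in m, angles in rad, forces in N, time in s.
With the tool pointing down it reaches from about 0.425 to 0.925 m from the base axis. Payload 6.8 kg.
Tool frame: the origin (TCP) lies at the very end of the fingers, on their centre line; the grasp point (between the pads) lies 19 mm behind it; z points along the fingers, x is the direction in which the jaws open and shut, and the axes are right-handed (so a half turn about z gives the same grasp; the last joint's range is limited). The gripper opens to 85 mm and grips with 20 to 120 N. Pads are 22 mm wide; open, the fingers measure 114 mm over their backs; the gripper's body (76 mm by 85 mm) begins 54 mm behind the grasp point. The pads swing forward as they close: fully open they stand 13 mm farther back than shut.
Start: joints at [-1.34, 0.477, 0.022, 1.555, -0.011, 1.109, -0.083], TCP at [0.224, 0.637, 0.231] pointing down, gripper open.
Joint ranges: [-2.96, 2.96], [-0.34, 2.1], [-1.41, 1.46], [0.24, 2.44], [-1.37, 4.51], [0.17, 1.92], [-2.96, 2.96]. Speed limits (rad/s): [2.39, 2.39, 3.14, 3.14, 3.14, 3.14, 3.14].

## Interface

Orientations are given as a rotation vector (axis times angle).
In Python, from bench import * gives the robot as it stands.
- The arm moves only by the tool servo_tool, never from a script. Its argument "increments" is one flat list of numbers, 7 for each row, row after row: the shift along the tool's x, y, z in mm, then the turn, a rotation vector about the tool's x, y, z in rad, then the finger opening in mm, from 0 to 85.4. In form: [tx, ty, tz, wx, wy, wz, fingers, tx, ty, tz, wx, wy, wz, fingers, ...]. A call has exactly 8 rows; each row shifts and turns the commanded pose from where the row before left it, along the tool's axes as they then stand; what a row does not reach is not made up. A row lasts 1/8 s, in which the tool goes at most 62.5 mm and 10.7 degrees, less where a joint would pass 70% of its speed; a pose out of reach is approached as far as the arm can. A call is refused whole if a number of a shift passes 62.5 or a number of a turn 0.188, either way. A call with a gripper value outside its range is refused whole. The fingers move at their own pace and stop on an object; "squeeze" is the grip in N (left out, the last holds). Time passes only in rows, so rows that do not move let the fingers close, or fill a call up. It gives the time, the measured TCP pose, the force and the opening at its end, in the units of the state.
- get_obs(): the state, without advancing time (a new reading comes with each control period).
- grab_frame(name): name is "scene" or "top" or "wrist"; returns (picture, depth): 384x512x3 uint8, red, green, blue; 384x512 float32, m along the optical axis (not along the pixel's ray), 0 where there is no reading.
- calibration(name): a dict with "fx", "fy", "cx", "cy" (pixels), "k1" (the pictures are not rectified: a ray, as slopes to the right and down, at radius r is drawn at 1 + k1 r^2 times it, then the intrinsics apply), "eye" and "orientation" of the camera in the world; the wrist camera has in their place "T_tool_cam" (4x4, takes a point from camera to tool coordinates, whose origin is the TCP and whose axes are the tool frame's). Camera axes: x right, y up, looking along -z (the intrinsics and any distortion apply to the point x, -y, -z); pixel columns grow to the right and rows downward; lengths in m; the calibration is good to about 2 mm. A picture is of the moment at which its call begins: read the wrist's pose just before it. calibration takes no time and is no camera call.
- hand_in(): hands the job in, once; it reports no verdict.
The state is a dict: "clock": time; "joints": joint angles; "qvel": joint speeds; "tau": joint torques, N m; "tcp_pos": TCP position; "orientation": TCP orientation; "contact_force": force on the tool from outside, world axes, zero at the start; "moment": the same for the moment, N m; "grip_width": finger opening in m.
Only numpy, scipy, OpenCV 4.12 (cv2) and the standard library are available. Lean on these libraries where they do the work, as an engineer would, in place of code of your own. Each camera call takes 0.05 s, during which the arm holds its last target.

## Working session

There is one attempt and no reset: what is moved stays moved. The work goes in short steps, Python scripts to look and compute and a tool call to move; the robot and the scene stay as the last step left them, time stands still between calls to the robot, and variables do not carry over. Pictures are saved under pics/ and viewed, and the job is handed in when it is done.

Besides the shell and the picture viewer there is one more tool, called after ">>>" as name(argument=value, ...), one argument or row to a line, values as JSON. servo_tool: Moves the arm, as the interface text tells. Its arguments: {"type":"object","properties":{"increments":{"type":"array","items":{"type":"number"}},"squeeze":{"type":"number"}},"required":["increments"]}

```bash
ls -la; mkdir -p pics
cat > h.py <<'E'
from bench import *
import numpy as np, cv2
from scipy.spatial.transform import Rotation as R
def save(n,f):
    cv2.imwrite('pics/'+f,cv2.cvtColor(n,cv2.COLOR_RGB2BGR))
E
python3 - <<'E'
from h import *
o=get_obs()
for k,v in o.items(): print(k,np.round(v,3))
for n in ['scene','top','wrist']:
    c=calibration(n);print(n,c)
    p,d=grab_frame(n); save(p,n+'0.png'); np.save('pics/'+n+'0d.npy',d)
E
```

```text
total 12
drwxr-xr-x  3 agent agent 4096 Dec  7 16:43 .
drwxr-xr-x 23 root  root  4096 Dec  7 16:43 ..
drwxr-xr-x  2 agent agent 4096 Dec  7 16:43 pics
clock 0.0
joints [-1.34   0.478  0.022  1.556 -0.012  1.109 -0.083]
qvel [ 0.    -0.     0.002  0.001  0.001 -0.001 -0.001]
tau [ 1.0000e-03 -5.9644e+01  1.6080e+00 -2.8120e+01  1.3000e-02  9.0000e-03
  0.0000e+00]
tcp_pos [0.224 0.636 0.23 ]
orientation [ 2.563e+00  1.814e+00 -2.000e-03]
contact_force [ 0.507 -0.266  0.064]
moment [-0.03   0.014 -0.006]
grip_width 0.085
scene {'fx': 370.62992746580943, 'fy': 370.62992746580943, 'cx': 260.7169509631101, 'cy': 189.63759997133016, 'k1': -0.020193383438591294, 'eye': array([ 0.98634603, -0.62767418,  0.97056323]), 'orientation': array([0.75992577, 0.23803081, 0.62554127])}
top {'fx': 381.7028886229429, 'fy': 381.7028886229429, 'cx': 259.0794320582074, 'cy': 186.28750772381002, 'k1': -0.11282705422833789, 'eye': array([0.27844639, 0.01770314, 1.26602013]), 'orientation': array([ 0.17335845, -0.1321212 , -1.55349919])}
wrist {'fx': 327.4503764974993, 'fy': 327.4503764974993, 'cx': 259.60716387506204, 'cy': 188.91403261661466, 'k1': -0.08091629406662883, 'T_tool_cam': array([[ 9.99999632e-01,  8.23721382e-04, -2.38652528e-04,
        -7.38101811e-04],
       [ 7.02860569e-04, -9.46645596e-01, -3.22275692e-01,
        -8.36648966e-02],
       [-4.91384743e-04,  3.22275406e-01, -9.46645827e-01,
        -1.41989529e-01],
       [ 0.00000000e+00,  0.00000000e+00,  0.00000000e+00,
         1.00000000e+00]])}
```

View pics/scene0.png

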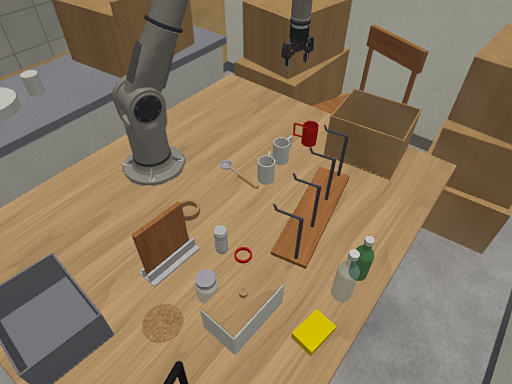

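View pics/top0.png

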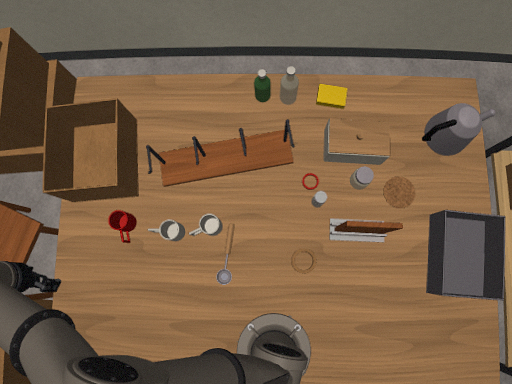

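View pics/wrist0.png

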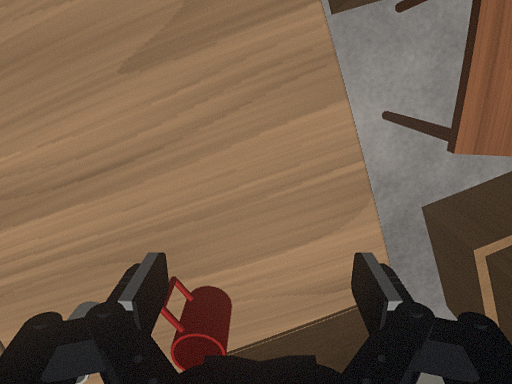

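The two white mugs are at about (172,231) and (209,225) in the top view, with their handles to the left. The red look-alike is at (122,221), the jar at (362,177), the mat at (398,192) and the board in the rack at (365,228). Next come the geometry helpers.

```bash
cat >> h.py <<'E'
def pose_cam(n,o=None):
    c=calibration(n)
    if n=='wrist':
        o=o or get_obs()
        T=np.eye(4);T[:3,:3]=R.from_rotvec(o['orientation']).as_matrix();T[:3,3]=o['tcp_pos']
        return T@c['T_tool_cam'],c
    T=np.eye(4);T[:3,:3]=R.from_rotvec(c['orientation']).as_matrix();T[:3,3]=c['eye']
    return T,c
def rays(px,T,c):
    px=np.atleast_2d(np.asarray(px,float))
    K=np.array([[c['fx'],0,c['cx']],[0,c['fy'],c['cy']],[0,0,1]])
    u=cv2.undistortPoints(px.reshape(-1,1,2),K,np.array([c['k1'],0,0,0.]),None,None,None) if 0 else None
    xd=(px-[c['cx'],c['cy']])/[c['fx'],c['fy']]
    x=xd.copy()
    for _ in range(20): x=xd/(1+c['k1']*(x**2).sum(1,keepdims=True))
    d=np.c_[x[:,0],-x[:,1],-np.ones(len(x))]
    return T[:3,3],d@T[:3,:3].T    # d scaled so depth=1
def onplane(px,z,T,c):
    e,d=rays(px,T,c); return e+d*((z-e[2])/d[:,2])[:,None]
def depthpts(px,dep,T,c):
    px=np.atleast_2d(np.asarray(px)).astype(int)
    e,d=rays(px,T,c); return e+d*dep[px[:,1],px[:,0]][:,None]
def proj(X,T,c):
    X=np.atleast_2d(X); p=(X-T[:3,3])@T[:3,:3]
    x=np.c_[p[:,0],-p[:,1]]/-p[:,2:]
    x=x*(1+c['k1']*(x**2).sum(1,keepdims=True))
    return x*[c['fx'],c['fy']]+[c['cx'],c['cy']]
def cloud(n,dep,T=None,c=None):
    if T is None: T,c=pose_cam(n)
    v,u=np.mgrid[:384,:512]
    px=np.c_[u.ravel(),v.ravel()]
    P=depthpts(px,dep,T,c).reshape(384,512,3); P[dep==0]=np.nan
    return P
E
python3 - <<'E'
from h import *
for n in ['scene','top']:
    d=np.load(f'pics/{n}0d.npy'); P=cloud(n,d)
    im=cv2.imread(f'pics/{n}0.png')
    np.save(f'pics/{n}P.npy',P)
    if n=='top':
        pts=dict(mugA=(172,231),mugB=(209,225),red=(122,221),jar=(362,177),mat=(398,192),ring=(310,175),can=(319,198),board=(365,228),binlid=(350,130),base=(180,170),h0=(149,150),h1=(196,140),h2=(242,130),h3=(288,124),table=(250,250))
    else: pts=dict(mugA=(282,155),mugB=(266,175),jar=(206,275),mat=(160,325),table=(100,230))
    for k,(u,v) in pts.items(): print(n,k,np.round(P[v,u],3), np.round(im[v,u],0))
T,c=pose_cam('top')
for k,s in [('mug',(100,190,300,260)),('rack',(290,110,430,260)),('stand',(130,100,310,200))]:
    im=cv2.imread('pics/top0.png')[s[1]:s[3],s[0]:s[2]]
    cv2.imwrite(f'pics/top_{k}.png',cv2.resize(im,None,fx=4,fy=4,interpolation=cv2.INTER_CUBIC))
E
```

```text
scene mugA [0.395 0.311 0.05 ] [110 117 116]
scene mugB [0.412 0.185 0.046] [111 117 116]
scene jar [ 0.549 -0.274  0.088] [160 156 160]
scene mat [ 0.515 -0.429  0.001] [ 88 131 168]
scene table [ 0.113 -0.331  0.   ] [107 148 181]
top mugA [0.373 0.342 0.003] [172 186 194]
top mugB [0.394 0.217 0.007] [180 194 201]
top red [0.402 0.515 0.009] [ 22  27 167]
top jar [ 0.545 -0.276  0.085] [138 136 144]
top mat [ 0.512 -0.417  0.005] [ 55  85 123]
top ring [ 0.568 -0.119  0.003] [ 47  68 109]
top can [ 0.473 -0.135  0.103] [161 164 165]
top board [ 0.377 -0.262  0.154] [23 37 62]
top binlid [ 0.692 -0.238  0.11 ] [ 72 106 147]
top base [0.579 0.322 0.018] [ 46  78 133]
top h0 [0.594 0.374 0.202] [39 40 39]
top h1 [0.629 0.237 0.191] [18 21 11]
top h2 [0.656 0.1   0.204] [38 45 56]
top h3 [ 0.675 -0.035  0.205] [61 56 53]
top table [ 0.315  0.08  -0.003] [ 76 113 151]
```

View pics/top_mug.png

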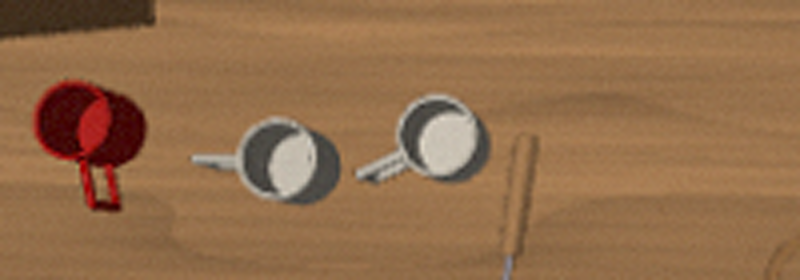

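View pics/top_rack.png

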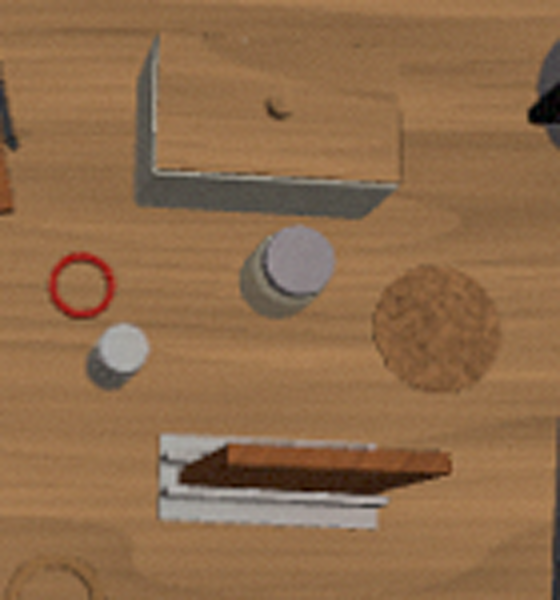

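View pics/top_stand.png

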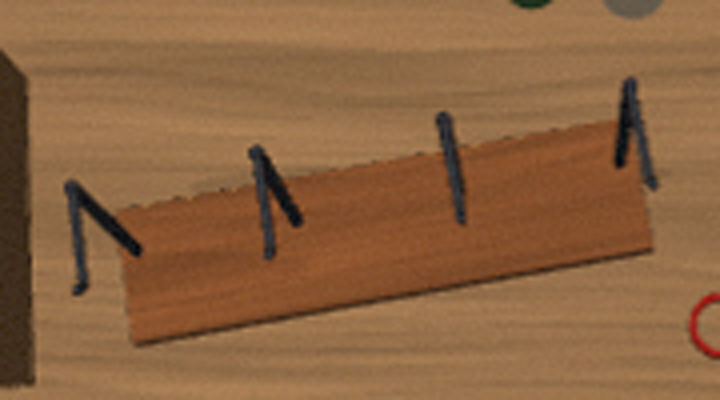

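Run:
```python
from h import *
T,c=pose_cam('top'); P=np.load('pics/topP.npy')
Ts,cs=pose_cam('scene'); Ps=np.load('pics/sceneP.npy')
def region(P,lo,hi):
    return P[np.all((P>lo)&(P<hi),axis=-1)]
def rect(Q):
    r=cv2.minAreaRect(Q[:,:2].astype(np.float32)); return np.round(r[0],3),np.round(r[1],3),round(r[2],1)
for nm,X in (('top',P),('scene',Ps)):
    print(nm)
    q=region(X,[0.35,-0.4,0.08],[0.62,-0.2,0.1]); print('jar lid',len(q),np.median(q,0).round(3),cv2.minEnclosingCircle(q[:,:2].astype(np.float32)))
    q=region(X,[0.42,-0.2,0.085],[0.55,-0.1,0.11]); print('can',np.median(q,0).round(3))
    q=region(X,[0.3,-0.4,0.2],[0.45,-0.12,0.225]); print('board top',len(q),rect(q),np.median(q,0).round(3))
    q=region(X,[0.55,-0.45,0.1],[0.85,-0.1,0.116]); print('bin lid',len(q),rect(q),q[:,2].mean())
    q=region(X,[0.45,-0.1,0.012],[0.75,0.45,0.024]); print('base',len(q),rect(q))
    q=region(X,[0.5,-0.1,0.19],[0.85,0.45,0.21]); print('hooks',len(q))
    q=region(X,[0.3,0.27,0.085],[0.45,0.42,0.095]); print('mugA',len(q),np.median(q,0).round(3),rect(q))
    q=region(X,[0.3,0.12,0.085],[0.48,0.27,0.095]); print('mugB',len(q),np.median(q,0).round(3),rect(q))
# mat by ray casting in top: circle
im=cv2.imread('pics/top0.png'); 
# pixel-ray measurements on known heights
print('mat px',onplane([[383,192],[415,192],[398,177],[398,208]],0.004,T,c).round(3))
```

```text
top
jar lid 382 [ 0.559 -0.282  0.09 ] ((0.49875500798225403, -0.2795315980911255), 0.1405748575925827)
can [ 0.477 -0.139  0.099]
board top 327 (array([ 0.383, -0.275]), array([0.158, 0.018]), 87.8) [ 0.383 -0.277  0.207]
bin lid 2100 (array([ 0.669, -0.265]), array([0.198, 0.119]), 86.3) 0.1092448394658287
base 4214 (array([0.624, 0.153]), array([0.193, 0.499]), 1.0)
hooks 334
mugA 77 [0.368 0.328 0.09 ] (array([0.378, 0.341]), array([0.088, 0.061]), 59.0)
mugB 93 [0.389 0.209 0.09 ] (array([0.391, 0.204]), array([0.063, 0.063]), 69.5)
scene
jar lid 547 [ 0.54  -0.285  0.09 ] ((0.5010942220687866, -0.28910592198371887), 0.14014217257499695)
can [ 0.484 -0.144  0.1  ]
board top 358 (array([ 0.384, -0.275]), array([0.159, 0.019]), 88.1) [ 0.387 -0.28   0.208]
bin lid 3230 (array([ 0.674, -0.268]), array([0.199, 0.118]), 86.8) 0.1096640803006408
base 3005 (array([0.592, 0.15 ]), array([0.201, 0.48 ]), 10.8)
hooks 369
mugA 69 [0.373 0.331 0.089] (array([0.379, 0.339]), array([0.082, 0.065]), 56.2)
mugB 69 [0.396 0.202 0.09 ] (array([0.394, 0.206]), array([0.064, 0.061]), 86.0)
mat px [[ 0.512 -0.366  0.004]
 [ 0.513 -0.477  0.004]
 [ 0.564 -0.42   0.004]
 [ 0.457 -0.415  0.004]]
```

Run:
```python
from h import *
Pt=np.load('pics/topP.npy');Ps=np.load('pics/sceneP.npy')
def region(P,lo,hi): return P[np.all((P>lo)&(P<hi),axis=-1)]
def long_dir(Q):
    b=cv2.boxPoints(cv2.minAreaRect(Q[:,:2].astype(np.float32)))
    e=[b[1]-b[0],b[2]-b[1]]; e=max(e,key=np.linalg.norm); e=e*np.sign(e[1]); return np.degrees(np.arctan2(-e[0],e[1])).round(1)  # yaw where y axis = long dir
for nm,X in (('top',Pt),('scene',Ps)):
    print(nm)
    q=region(X,[0.48,-0.4,0.08],[0.62,-0.2,0.1]); print('jar lid',len(q),cv2.minEnclosingCircle(q[:,:2].astype(np.float32)))
    q=region(X,[0.55,-0.45,0.1],[0.85,-0.1,0.116]); print('bin yaw',long_dir(q)); print(cv2.boxPoints(cv2.minAreaRect(q[:,:2].astype(np.float32))).round(3).tolist())
    q=region(X,[0.3,-0.4,0.2],[0.45,-0.12,0.225]); print('board yaw',long_dir(q))
    q=region(X,[0.52,-0.15,0.185],[0.75,0.45,0.225])
    for i,y in enumerate([0.37,0.236,0.1,-0.037]):
        s=q[abs(q[:,1]-y)<0.055]; s=s[(s[:,0]<0.8)]
        l=cv2.fitLine(s[:,:2].astype(np.float32),cv2.DIST_HUBER,0,.01,.01).ravel()
        print('hook',i,len(s),s.mean(0).round(3),'x',s[:,0].min().round(3),s[:,0].max().round(3),'dir',np.degrees(np.arctan2(l[1],l[0])).round(1), l.round(3), 'ztip',s[:,2].max().round(3))
im=cv2.imread('pics/top0.png')
# all points above table not explained: list clusters
m=((Pt[...,2]>0.03)&(Pt[...,2]<0.3)&(Pt[...,0]>0)&(Pt[...,0]<0.9)).astype(np.uint8)
n,l,st,ce=cv2.connectedComponentsWithStats(m)
for i in range(1,n):
    if st[i,4]>40: print(st[i],np.nanmedian(Pt[l==i],0).round(3))
```

```text
top
jar lid 351 ((0.605488121509552, -0.2817471921443939), 0.08180434256792068)
bin yaw -3.7
[[0.6039999723434448, -0.36000001430511475], [0.722000002861023, -0.36800000071525574], [0.7350000143051147, -0.17000000178813934], [0.6169999837875366, -0.16300000250339508]]
board yaw -2.2
hook 0 92 [0.569 0.371 0.205] x 0.521 0.609 dir 11.2 [0.981 0.195 0.574 0.371] ztip 0.221
hook 1 87 [0.595 0.234 0.204] x 0.548 0.637 dir 10.9 [0.982 0.19  0.595 0.234] ztip 0.223
hook 2 82 [0.621 0.096 0.205] x 0.575 0.662 dir 11.3 [0.981 0.196 0.629 0.098] ztip 0.22
hook 3 77 [ 0.652 -0.038  0.204] x 0.601 0.692 dir 12.8 [ 0.975  0.221  0.652 -0.038] ztip 0.221
scene
jar lid 335 ((0.5776016712188721, -0.31188973784446716), 0.06687968969345093)
bin yaw -3.2
[[0.6100000143051147, -0.36399999260902405], [0.7279999852180481, -0.3700000047683716], [0.7390000224113464, -0.1720000058412552], [0.6209999918937683, -0.16500000655651093]]
board yaw -1.9
hook 0 80 [0.573 0.372 0.203] x 0.525 0.612 dir 10.9 [0.982 0.189 0.573 0.372] ztip 0.222
hook 1 91 [0.599 0.234 0.204] x 0.551 0.639 dir 11.0 [0.982 0.19  0.599 0
[... 353 characters left out ...]
  103 5708] [0.63  0.626 0.129]
[ 422  103   73   51 2165] [ 0.692 -0.569  0.15 ]
[284 119  11  29 126] [ 0.68  -0.035  0.201]
[ 324  118   66   45 2637] [ 0.659 -0.258  0.109]
[239 128   8  28  99] [0.631 0.098 0.203]
[192 136  14  29 147] [0.626 0.237 0.2  ]
[146 145  19  29 161] [0.6   0.374 0.201]
[351 166  22  23 365] [ 0.545 -0.276  0.087]
[312 191  15  16 178] [ 0.473 -0.136  0.098]
[109 210  25  33 368] [0.395 0.488 0.07 ]
[ 429  210   77   91 2913] [ 0.304 -0.66   0.085]
[189 214  33  22 242] [0.385 0.217 0.081]
[148 220  35  21 271] [0.372 0.342 0.078]
[331 221  72  16 826] [ 0.378 -0.267  0.162]
[ 49 279  12  11  49] [0.211 0.584 0.287]
[250 327  58  32 822] [ 0.063 -0.007  0.161]
```

```bash
cat >> h.py <<'E'
def down(az,ty=0.,tx=0.):
    a=np.radians(az);c,s=np.cos(a),np.sin(a)
    M=np.array([[c,s,0],[s,-c,0],[0,0,-1.]])
    return R.from_matrix(M)*R.from_euler('xy',[tx,ty],degrees=True)
def plan(wps,fing,start=None,maxmm=60,maxr=0.18,round_mm=1):
    """wps: list of (pos, R or None, maxmm) ; prints tool-frame rows"""
    o=get_obs()
    p=np.array(o['tcp_pos']);q=R.from_rotvec(o['orientation'])
    rows=[]
    for w in wps:
        tgt=np.array(w[0],float); qt=w[1] if w[1] is not None else q
        mm=w[2] if len(w)>2 else maxmm
        n=max(1,int(np.ceil(np.linalg.norm(tgt-p)*1000/mm)),int(np.ceil((q.inv()*qt).magnitude()/maxr)))
        p0,q0=p,q
        full=(q0.inv()*qt).as_rotvec()
        for i in range(1,n+1):
            g=p0+(tgt-p0)*i/n; qg=q0*R.from_rotvec(full*i/n)
            t=np.round(q.inv().apply(g-p)*1000/round_mm)*round_mm
            r=np.round((q.inv()*qg).as_rotvec(),3)
            rows.append(list(t)+list(r)+[fing])
            p=p+q.apply(t/1000); q=q*R.from_rotvec(r)
    print('now',np.round(o['tcp_pos'],4),'t',round(o['clock'],2),'rows',len(rows),'end',p.round(4))
    for i in range(0,len(rows),8):
        ch=rows[i:i+8]; ch+= [[0]*6+[fing]]*(8-len(ch))
        print('CALL',', '.join(' '.join(('%g,'%(v+0)) for v in r)[:-1] for r in ch))
E
python3 - <<'E'
from h import *
T,c=pose_cam('top')
print(onplane([[364.5,175.2]],0.09,T,c).round(3))
plan([((.40,.50,.36),None),((.55,.30,.36),None),((.58,0.0,.34),down(86.5)),((.548,-.278,.23),down(86.5))],85)
E
```

```text
[[ 0.549 -0.283  0.09 ]]
now [0.2242 0.6362 0.2306] t 0.15 rows 22 end [ 0.5477 -0.2776  0.2302]
CALL -14, 42, -26, 0, 0, 0, 85, -14, 42, -26, 0, 0, 0, 85, -14, 43, -26, 0, 0, 0, 85, -14, 42, -25, 0, 0, 0, 85, -14, 42, -26, 0, 0, 0, 85, -28, 42, 0, 0, 0, 0, 85, -28, 41, 0, 0, 0, 0, 85, -27, 42, 0, 0, 0, 0, 85
CALL -28, 41, 0, 0, 0, 0, 85, -28, 42, 0, 0, 0, 0, 85, -45, 21, 3, 0, 0, -0.046, 85, -47, 20, 4, 0, 0, -0.047, 85, -47, 17, 3, 0, 0.001, -0.046, 85, -48, 14, 3, 0, 0, -0.046, 85, -49, 13, 4, 0, 0, -0.046, 85, -49, 10, 3, 0, 0, -0.047, 85
CALL -47, -2, 18, 0, 0, 0, 85, -46, -3, 19, 0, 0, 0, 85, -47, -2, 18, 0, 0, 0, 85, -46, -3, 18, 0, 0, 0, 85, -47, -2, 19, 0, 0, 0, 85, -46, -3, 18, 0, 0, 0, 85, 0, 0, 0, 0, 0, 0, 85, 0, 0, 0, 0, 0, 0, 85
```

>>> servo_tool(
  increments=[-14,42,-26,0,0,0,85,-14,42,-26,0,0,0,85,-14,42,-26,0,0,0,85,-14,42,-26,0,0,0,85,-14,42,-26,0,0,0,85,-28,42,0,0,0,0,85,-28,42,0,0,0,0,85,-28,42,0,0,0,0,85],
)

```text
clock: 1.15
tcp_pos: [0.4907, 0.3782, 0.3611]
orientation: [-2.564, -1.815, 0.001]
contact_force: [1.2, -0.3, -0.2]
grip_width: 0.0849
```

>>> servo_tool(
  increments=[-28,42,0,0,0,0,85,-28,42,0,0,0,0,85,-45,21,3,0,0,-0.046,85,-47,20,4,0,0,-0.046,85,-47,17,3,0,0,-0.046,85,-48,14,3,0,0,-0.046,85,-49,13,4,0,0,-0.046,85,-49,10,3,0,0,-0.046,85],
)

```text
clock: 2.15
tcp_pos: [0.5799, -0.0027, 0.341]
orientation: [-2.288, -2.152, 0.0]
contact_force: [1.8, 0.0, -0.6]
grip_width: 0.0849
```

>>> servo_tool(
  increments=[-47,-2,18,0,0,0,85,-47,-3,18,0,0,0,85,-47,-2,18,0,0,0,85,-46,-3,18,0,0,0,85,-46,-2,18,0,0,0,85,-46,-3,18,0,0,0,85,0,0,0,0,0,0,85,0,0,0,0,0,0,85],
)

```text
clock: 3.15
tcp_pos: [0.5478, -0.2779, 0.233]
orientation: [-2.289, -2.15, -0.0]
contact_force: [0.1, 0.1, -0.3]
grip_width: 0.0849
```

```bash
cat >> h.py <<'E'
def look(tag,n='wrist'):
    o=get_obs(); T,c=pose_cam(n,o); p,d=grab_frame(n); save(p,f'{tag}.png')
    P=cloud(n,d,T,c); np.save(f'pics/{tag}P.npy',P); np.savez(f'pics/{tag}T.npz',T=T)
    return o,T,c,p,d,P
def region(P,lo,hi): return P[np.all((P>lo)&(P<hi),axis=-1)]
E
python3 - <<'E'
from h import *
o,T,c,p,d,P=look('w1'); print(o['tcp_pos'],o['orientation'],o['joints'])
look('t1','top')
E
```

```text
[ 0.54781155 -0.27785982  0.23304689] [-2.28936336e+00 -2.15023211e+00 -3.78612356e-04] [ 0.05440613  0.39430638  0.41537851  1.72741181 -0.17944992  1.05800742
  2.03810452]
```

View pics/w1.png

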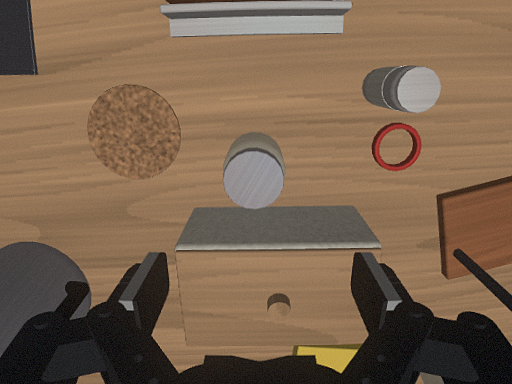

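View pics/t1.png

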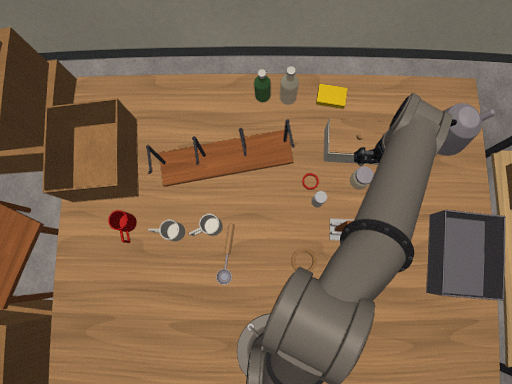

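The jar lid is at (254,178) in the wrist view, clear of the bin front at about row 207. The mat is at (134,131). The arm has left the lower left of the top view and only two white mugs are there.

Run:
```python
from h import *
P=np.load('pics/w1P.npy'); T=np.load('pics/w1T.npz')['T']; c=calibration('wrist'); im=cv2.imread('pics/w1.png')
m=((P[...,2]>0.083)&(P[...,2]<0.097)&(P[...,0]<0.6)&(P[...,0]>0.5)&(abs(P[...,1]+0.28)<.06)).astype(np.uint8)
n,l,st,ce=cv2.connectedComponentsWithStats(m); i=1+st[1:,4].argmax()
q=P[l==i]; (cx,cy),r=cv2.minEnclosingCircle(q[:,:2].astype(np.float32)); print('jar depth',cx,cy,r,q[:,2].mean())
cn=cv2.findContours((l==i).astype(np.uint8),0,1)[0][0]; e=cv2.fitEllipse(cn); print(e, onplane([e[0]],0.09,T,c).round(4))
# mat
hsv=cv2.cvtColor(im,cv2.COLOR_BGR2HSV)
lab=cv2.cvtColor(im,cv2.COLOR_BGR2LAB).astype(int)
# edges by hand: approx left/right/top/bottom extents
print('mat',onplane([[87,131],[181,131],[134,84],[134,179]],0.004,T,c).round(3))
P0=P; print('mat z',np.nanmedian(P[110:150,115:155,2]))
q=region(P,[0.55,-.45,.1],[.85,-.1,.116]); b=cv2.boxPoints(cv2.minAreaRect(q[:,:2].astype(np.float32))); print('bin',b.round(3).tolist())
print('bin front edge',onplane([[190,249],[280,248],[375,247]],0.11,T,c).round(4).tolist())
print('bin bottom edge',onplane([[195,207],[355,207]],0.0,T,c).round(4).tolist(), P[230,200:360:40].round(3).tolist())
```

```text
jar depth 0.5522161722183228 -0.28479382395744324 0.028284717351198196 0.08917710382744415
((253.0586395263672, 178.35899353027344), (58.52045822143555, 60.160804748535156), 92.61363220214844) [[ 0.5504 -0.2844  0.09  ]]
mat [[ 0.507 -0.476  0.004]
 [ 0.515 -0.366  0.004]
 [ 0.46  -0.411  0.004]
 [ 0.568 -0.43   0.004]]
mat z 0.0032977492782828577
bin [[0.6069999933242798, -0.3630000054836273], [0.7250000238418579, -0.36899998784065247], [0.7350000143051147, -0.17399999499320984], [0.6169999837875366, -0.1679999977350235]]
bin front edge [[0.6082, -0.3461, 0.11], [0.6123, -0.2637, 0.11], [0.6175, -0.1759, 0.11]]
bin bottom edge [[0.61, -0.3621, 0.0], [0.6227, -0.1641, 0.0]] [[0.608, -0.344, 0.07], [0.61, -0.302, 0.071], [0.613, -0.261, 0.072], [0.615, -0.221, 0.074]]
```

Run:
```python
from h import *
plan([((.5505,-.284,.11),down(86.8)),((.5505,-.284,.045),None,25)],85)
```

```text
now [ 0.5485 -0.2769  0.2335] t 3.25 rows 6 end [ 0.5501 -0.2839  0.0445]
CALL -2, 1, 41, 0, 0, -0.002, 85, -3, 1, 41, 0, -0.001, -0.001, 85, -2, 0, 42, 0.001, 0, -0.002, 85, 0, 0, 22, 0, 0, 0, 85, 0, 0, 21, 0, 0, 0, 85, 0, 0, 22, 0, 0, 0, 85, 0, 0, 0, 0, 0, 0, 85, 0, 0, 0, 0, 0, 0, 85
```

>>> servo_tool(
  increments=[-2,1,41,0,0,-0.002,85,-3,1,41,0,0,-0.002,85,-2,0,42,0,0,0,85,0,0,22,0,0,0,85,0,0,21,0,0,0,85,0,0,21,0,0,0,85,0,0,0,0,0,0,85,0,0,0,0,0,0,85],
  squeeze=40,
)

```text
clock: 4.25
tcp_pos: [0.5499, -0.2856, 0.046]
orientation: [2.285, 2.155, 0.001]
contact_force: [-0.1, -1.6, 0.2]
grip_width: 0.0851
```

>>> servo_tool(
  increments=[0,0,0,0,0,0,50,0,0,0,0,0,0,50,0,0,0,0,0,0,50,0,0,0,0,0,0,50,0,0,0,0,0,0,50,0,0,0,0,0,0,50,0,0,0,0,0,0,50,0,0,0,0,0,0,50],
)

```text
clock: 5.25
tcp_pos: [0.55, -0.2854, 0.0467]
orientation: [2.285, 2.155, 0.002]
contact_force: [-1.3, 2.0, 6.8]
grip_width: 0.0617
```

Run:
```python
from h import *
plan([((.5505,-.285,.085),None,20),((.5125,-.4195,.09),None,40),((.5125,-.4195,.0515),None,15)],50)
```

```text
now [ 0.55   -0.2854  0.0467] t 5.25 rows 9 end [ 0.5121 -0.4194  0.0516]
CALL 0, 0, -19, 0, 0, 0, 50, 0, 1, -19, 0, 0, 0, 50, -34, -8, -1, 0, 0, 0, 50, -34, -7, -2, 0, 0, 0, 50, -34, -8, -1, 0, 0, 0, 50, -34, -8, -1, 0, 0, 0, 50, 0, 0, 13, 0, 0, 0, 50, 0, 0, 12, 0, 0, 0, 50
CALL 0, 0, 13, 0, 0, 0, 50, 0, 0, 0, 0, 0, 0, 50, 0, 0, 0, 0, 0, 0, 50, 0, 0, 0, 0, 0, 0, 50, 0, 0, 0, 0, 0, 0, 50, 0, 0, 0, 0, 0, 0, 50, 0, 0, 0, 0, 0, 0, 50, 0, 0, 0, 0, 0, 0, 50
```

>>> servo_tool(
  increments=[0,0,-19,0,0,0,50,0,1,-19,0,0,0,50,-34,-8,-1,0,0,0,50,-34,-7,-2,0,0,0,50,-34,-8,-1,0,0,0,50,-34,-8,-1,0,0,0,50,0,0,13,0,0,0,50,0,0,0,0,0,0,50],
)

```text
clock: 6.25
tcp_pos: [0.5109, -0.4187, 0.0749]
orientation: [-2.284, -2.154, -0.0]
contact_force: [0.1, 1.1, -3.9]
grip_width: 0.0611
```

>>> servo_tool(
  increments=[0,0,10,0,0,0,50,0,0,8,0,0,0,50,0,0,4,0,0,0,50,0,0,2,0,0,0,50,0,0,0,0,0,0,50,0,0,0,0,0,0,50,0,0,0,0,0,0,50,0,0,0,0,0,0,50],
)

```text
clock: 7.25
tcp_pos: [0.5113, -0.4197, 0.0514]
orientation: [2.286, 2.155, 0.0]
contact_force: [-0.6, -0.3, -4.6]
grip_width: 0.0612
```

>>> servo_tool(
  increments=[0,0,1,0,0,0,50,0,0,1,0,0,0,50,0,0,0,0,0,0,50,0,0,0,0,0,0,50,0,0,0,0,0,0,50,0,0,0,0,0,0,50,0,0,0,0,0,0,50,0,0,0,0,0,0,50],
)

```text
clock: 8.25
tcp_pos: [0.5114, -0.4198, 0.0508]
orientation: [2.286, 2.155, 0.001]
contact_force: [-2.6, 2.5, 8.8]
grip_width: 0.0615
```

Contact with the mat, so I open, pause, and then rise.

>>> servo_tool(
  increments=[0,0,0,0,0,0,85,0,0,0,0,0,0,85,0,0,0,0,0,0,85,0,0,0,0,0,0,85,0,0,-10,0,0,0,85,0,0,-30,0,0,0,85,0,0,-50,0,0,0,85,0,0,-60,0,0,0,85],
)

```text
clock: 9.25
tcp_pos: [0.5107, -0.4192, 0.2006]
orientation: [-2.285, -2.154, 0.001]
contact_force: [1.6, -0.4, 0.4]
grip_width: 0.0851
```

Run:
```python
from h import *
o,T,c,p,d,P=look('w2')
m=((P[...,2]>0.085)&(P[...,2]<0.102)&(abs(P[...,0]-.51)<.06)&(abs(P[...,1]+0.42)<.06)).astype(np.uint8)
n,l,st,ce=cv2.connectedComponentsWithStats(m); i=1+st[1:,4].argmax()
q=P[l==i]; print(cv2.minEnclosingCircle(q[:,:2].astype(np.float32)),q[:,2].mean(),o['tcp_pos'],o['clock'])
# next: above board
plan([((.40,-.36,.32),down(0)),((.385,-.275,.32),down(-2))],60)
```

```text
((0.5138047933578491, -0.42064619064331055), 0.028309961780905724) 0.09310340447060012 [ 0.51074445 -0.4191694   0.20060905] 9.25
now [ 0.514  -0.4227  0.2104] t 9.3 rows 11 end [ 0.3848 -0.2753  0.3195]
CALL 6, -13, -12, 0.001, 0, 0.168, 60, 4, -14, -13, 0.002, -0.001, 0.168, 60, 2, -14, -12, 0.001, 0, 0.168, 60, -1, -14, -12, 0.002, 0, 0.168, 60, -4, -14, -13, 0.001, -0.001, 0.168, 60, -5, -14, -12, 0.002, 0, 0.167, 60, -8, -12, -12, 0.001, 0, 0.168, 60, -10, -10, -12, 0.002, -0.001, 0.168, 60
CALL -11, -9, -12, 0.001, 0, 0.168, 60, -8, -43, 0, 0, 0, 0.018, 60, -8, -42, 0, 0, 0, 0.017, 60, 0, 0, 0, 0, 0, 0, 60, 0, 0, 0, 0, 0, 0, 60, 0, 0, 0, 0, 0, 0, 60, 0, 0, 0, 0, 0, 0, 60, 0, 0, 0, 0, 0, 0, 60
```

View pics/w2.png

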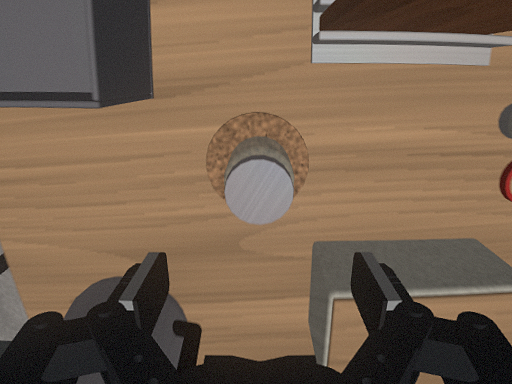

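The jar lid, at (259,190), stands on the mat about 2 mm off its centre. The board is next.

>>> servo_tool(
  increments=[6,-13,-14,0,0,0.168,60,4,-14,-14,0,0,0.168,60,2,-14,-14,0,0,0.168,60,-1,-14,-14,0,0,0.168,60,-4,-14,-13,0,0,0.168,60,-5,-14,-13,0,0,0.168,60,-8,-12,-13,0,0,0.168,60,-10,-10,-13,0,0,0.168,60],
)

```text
clock: 10.3
tcp_pos: [0.4096, -0.3648, 0.3082]
orientation: [3.131, 0.255, 0.001]
contact_force: [-0.6, 0.3, 0.2]
grip_width: 0.0597
```

>>> servo_tool(
  increments=[-11,-9,-12,0,0,0.168,60,-8,-42,0,0,0,0.018,60,-8,-42,0,0,0,0.018,60,0,0,0,0,0,0,60,0,0,0,0,0,0,60,0,0,0,0,0,0,60,0,0,0,0,0,0,60,0,0,0,0,0,0,60],
)

```text
clock: 11.3
tcp_pos: [0.3824, -0.2743, 0.3192]
orientation: [3.141, -0.058, -0.001]
contact_force: [-0.2, -0.5, -0.1]
grip_width: 0.0596
```

Run:
```python
from h import *
o,T,c,p,d,P=look('w3'); print(o['tcp_pos'],o['orientation'],o['joints'])
q=region(P,[0.3,-.4,.195],[.47,-.15,.225]); b=cv2.boxPoints(cv2.minAreaRect(q[:,:2].astype(np.float32))); print(b.round(3).tolist(),b.mean(0),q[:,2].mean())
```

```text
[ 0.3824408  -0.27427698  0.31918137] [ 3.14068383e+00 -5.80652649e-02 -8.39949161e-04] [-0.26110135  0.02949717  0.78552525  1.947934   -0.02199009  1.17317467
  0.4957566 ]
[[0.3720000088214874, -0.35600000619888306], [0.3880000114440918, -0.3569999933242798], [0.39500001072883606, -0.19699999690055847], [0.3799999952316284, -0.19599999487400055]] [ 0.38368148 -0.2764185 ] 0.20701080330089702
```

View pics/w3.png

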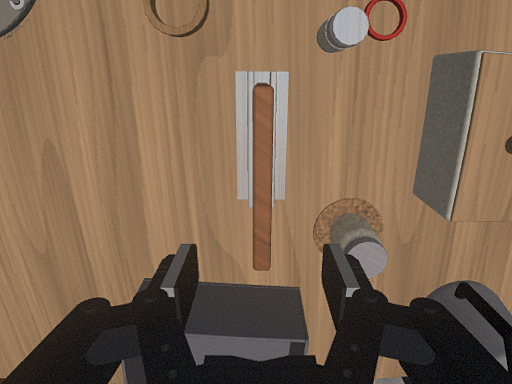

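Run:
```python
from h import *
plan([((.3837,-.2764,.22),down(-2.6)),((.3837,-.2764,.155),None,22)],60)
```

```text
now [ 0.3825 -0.2741  0.3192] t 11.35 rows 5 end [ 0.3833 -0.2762  0.1552]
CALL 1, 1, 50, 0, 0, 0.004, 60, 0, 1, 49, 0, 0, 0.005, 60, 0, 0, 22, 0, 0, 0, 60, 0, 0, 21, 0, 0, 0, 60, 0, 0, 22, 0, 0, 0, 60, 0, 0, 0, 0, 0, 0, 60, 0, 0, 0, 0, 0, 0, 60, 0, 0, 0, 0, 0, 0, 60
```

>>> servo_tool(
  increments=[1,1,50,0,0,0.005,60,0,1,49,0,0,0.005,60,0,0,22,0,0,0,60,0,0,21,0,0,0,60,0,0,22,0,0,0,60,0,0,0,0,0,0,60,0,0,0,0,0,0,60,0,0,0,0,0,0,60],
  squeeze=60,
)

```text
clock: 12.35
tcp_pos: [0.3841, -0.2762, 0.1562]
orientation: [3.14, -0.072, 0.003]
contact_force: [0.7, -0.8, 0.0]
grip_width: 0.0596
```

>>> servo_tool(
  increments=[0,0,0,0,0,0,30,0,0,0,0,0,0,5,0,0,0,0,0,0,5,0,0,0,0,0,0,5,0,0,0,0,0,0,5,0,0,0,0,0,0,5,0,0,0,0,0,0,5,0,0,0,0,0,0,5],
)

```text
clock: 13.35
tcp_pos: [0.3839, -0.276, 0.1556]
orientation: [3.141, -0.072, 0.001]
contact_force: [0.8, 0.0, 5.5]
grip_width: 0.0152
```

```bash
cat > brd.py <<'E'
from h import *
psi=-3.2; th=np.radians(18); L=.148
F=np.array([.6125,-.266,0]); xb=np.array([np.cos(np.radians(psi)),np.sin(np.radians(psi)),0]); up=np.array([0,0,1.])
O=F-.0433*xb+.0025*up; zb=np.sin(th)*xb+np.cos(th)*up
G=O+L*zb; Q=down(psi,-18)
E
python3 - <<'E'
from brd import *
print(G)
plan([((.384,-.276,.27),None,30),(G-.03*xb+.06*up,Q,50),(G+.006*up-.004*xb,Q,20)],5)
E
```

```text
[ 0.61493072 -0.2661359   0.14325636]
now [ 0.3839 -0.276   0.1556] t 13.35 rows 12 end [ 0.6113 -0.2655  0.1491]
CALL 0, 0, -29, 0, 0, 0, 5, 0, 0, -28, 0, 0, 0, 5, 0, 0, -29, 0, 0, 0, 5, 0, 0, -28, 0, 0, 0, 5, 40, -4, 13, 0, -0.063, 0.002, 5, 41, -4, 11, 0.001, -0.063, 0.002, 5, 41, -5, 8, 0, -0.063, 0.002, 5, 42, -4, 6, 0, -0.063, 0.002, 5
CALL 42, -5, 3, 0.001, -0.063, 0.002, 5, 14, 0, 14, 0, 0, 0, 5, 14, 0, 15, 0, 0, 0, 5, 14, 0, 14, 0, 0, 0, 5, 0, 0, 0, 0, 0, 0, 5, 0, 0, 0, 0, 0, 0, 5, 0, 0, 0, 0, 0, 0, 5, 0, 0, 0, 0, 0, 0, 5
```

>>> servo_tool(
  increments=[0,0,-29,0,0,0,5,0,0,-28,0,0,0,5,0,0,-29,0,0,0,5,0,0,-28,0,0,0,5,40,-4,13,0,-0.063,0.002,5,41,-4,11,0,-0.063,0.002,5,41,-5,8,0,-0.063,0.002,5,42,-4,6,0,-0.063,0.002,5],
)

```text
clock: 14.35
tcp_pos: [0.545, -0.2659, 0.2141]
orientation: [-3.108, 0.083, 0.4]
contact_force: [0.5, 0.0, -1.7]
grip_width: 0.0149
```

>>> servo_tool(
  increments=[42,-5,3,0,-0.063,0.002,5,14,0,14,0,0,0,5,14,0,15,0,0,0,5,0,0,0,0,0,0,5,0,0,0,0,0,0,5,0,0,0,0,0,0,5,0,0,0,0,0,0,5,0,0,0,0,0,0,5],
)

```text
clock: 15.35
tcp_pos: [0.6019, -0.2649, 0.1667]
orientation: [-3.095, 0.087, 0.49]
contact_force: [0.1, 0.2, -3.4]
grip_width: 0.0153
```

Run:
```python
from brd import *
look('t3','top');look('s3','scene')
Qn=R.from_rotvec(get_obs()['orientation']); print(np.degrees((Qn.inv()*Q).as_rotvec()))
plan([(G+.006*up-.004*xb,Q,20),(G,Q,4)],5)
```

```text
[ 0.08297961  0.03383096 -0.02307315]
now [ 0.6019 -0.2648  0.1664] t 15.45 rows 3 end [ 0.6153 -0.2666  0.1431]
CALL 14, 1, 13, 0.001, 0.001, 0, 5, 3, 0, 2, 0, 0, 0, 5, 3, 0, 3, 0, 0, 0, 5, 0, 0, 0, 0, 0, 0, 5, 0, 0, 0, 0, 0, 0, 5, 0, 0, 0, 0, 0, 0, 5, 0, 0, 0, 0, 0, 0, 5, 0, 0, 0, 0, 0, 0, 5
```

View pics/s3.png

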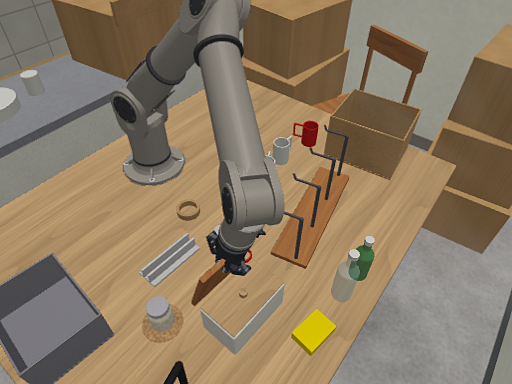

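The scene view shows the board held tilted in front of the bin, at about (210,283), and the jar on the mat at (158,312). Now the last approach.

>>> servo_tool(
  increments=[7,0,6,0,0,0,5,7,0,6,0,0,0,5,3,0,3,0,0,0,5,1,0,1,0,0,0,5,1,0,1,0,0,0,5,0,0,0,0,0,0,5,0,0,0,0,0,0,5,0,0,0,0,0,0,5],
)

```text
clock: 16.45
tcp_pos: [0.6147, -0.2657, 0.1444]
orientation: [-3.094, 0.087, 0.491]
contact_force: [0.1, 0.1, -3.4]
grip_width: 0.0154
```

>>> servo_tool(
  increments=[0.5,0,1,0,0,0,5,0.5,0,1,0,0,0,5,0,0,0,0,0,0,5,0,0,0,0,0,0,5,0,0,0,0,0,0,5,0,0,0,0,0,0,5,0,0,0,0,0,0,5,0,0,0,0,0,0,5],
)

```text
clock: 17.45
tcp_pos: [0.6152, -0.2659, 0.1428]
orientation: [-3.095, 0.087, 0.49]
contact_force: [0.9, 0.2, 6.0]
grip_width: 0.0155
```

>>> servo_tool(
  increments=[0,0,0,0,0,0,22,0,0,0,0,0,0,30,0,0,0,0,0,0,40,0,0,0,0,0,0,40,0,0,0,0,0,0,40,0,0,0,0,0,0,40,0,0,0,0,0,0,40,0,0,0,0,0,0,40],
)

```text
clock: 18.45
tcp_pos: [0.615, -0.2657, 0.142]
orientation: [-3.094, 0.087, 0.492]
contact_force: [0.5, -0.6, 0.1]
grip_width: 0.0402
```

>>> servo_tool(
  increments=[0,0,-10,0,0,0,40,0,0,-20,0,0,0,40,0,0,-40,0,0,0,40,0,0,-40,0,0,0,40,0,0,-40,0,0,0,40,0,0,0,0,0,0,40,0,0,0,0,0,0,40,0,0,0,0,0,0,40],
)

```text
clock: 19.45
tcp_pos: [0.6608, -0.2677, 0.2834]
orientation: [-3.093, 0.087, 0.494]
contact_force: [-0.2, -0.3, 0.3]
grip_width: 0.0398
```

Run:
```python
from h import *
look('w4'); look('s4','scene')
print(get_obs()['tcp_pos'])
for t in ('w4','s4'):
    P=np.load(f'pics/{t}P.npy')
    for z in (.03,.06,.09,.12,.15,.17):
        q=region(P,[.5,-.3,z-.005],[.72,-.23,z+.005])
        if len(q): print(t,z,len(q),np.percentile(q[:,0],[5,50,95]).round(3))
```

```text
[ 0.66087237 -0.26777062  0.28357489]
w4 0.12 466 [0.664 0.673 0.682]
s4 0.09 4 [0.607 0.608 0.609]
s4 0.12 57 [0.617 0.672 0.682]
s4 0.15 11 [0.625 0.628 0.63 ]
s4 0.17 12 [0.633 0.635 0.637]
```

View pics/w4.png

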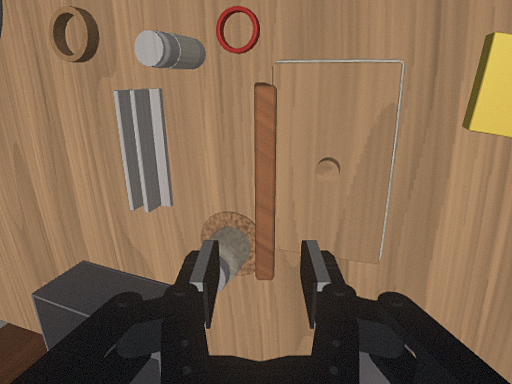

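View pics/s4.png

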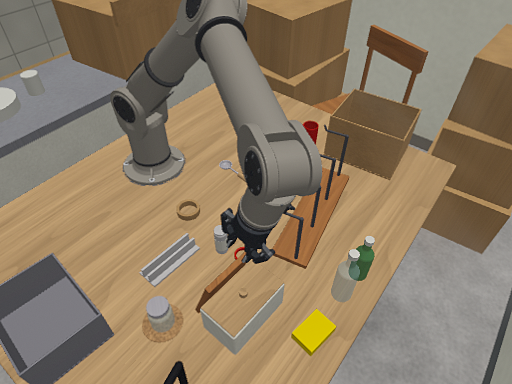

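Run:
```python
from h import *
plan([((.62,-.2,.36),down(-3.2)),((.47,.10,.36),down(5)),((.41,.29,.30),down(11.2))],85)
```

```text
now [ 0.6609 -0.2678  0.2836] t 19.55 rows 12 end [0.4102 0.2904 0.3003]
CALL -33, -33, -29, 0, 0.158, 0, 85, -28, -32, -35, 0.001, 0.159, 0, 85, -28, -49, 0, 0, 0, -0.024, 85, -26, -49, 0, 0, 0, -0.024, 85, -26, -50, 0, 0, 0, -0.024, 85, -24, -50, 0, 0, 0, -0.024, 85, -23, -51, 0, 0, 0, -0.024, 85, -22, -52, 0, 0, 0, -0.023, 85
CALL -11, -49, 15, 0, 0, -0.027, 85, -9, -48, 15, 0, 0, -0.027, 85, -8, -49, 15, 0, 0, -0.028, 85, -7, -50, 15, 0, 0, -0.027, 85, 0, 0, 0, 0, 0, 0, 85, 0, 0, 0, 0, 0, 0, 85, 0, 0, 0, 0, 0, 0, 85, 0, 0, 0, 0, 0, 0, 85
```

>>> servo_tool(
  increments=[-33,-33,-29,0,0.158,0,85,-28,-32,-35,0,0.158,0,85,-28,-49,0,0,0,-0.024,85,-26,-49,0,0,0,-0.024,85,-26,-50,0,0,0,-0.024,85,-24,-50,0,0,0,-0.024,85,-23,-51,0,0,0,-0.024,85,-22,-52,0,0,0,-0.024,85],
)

```text
clock: 20.55
tcp_pos: [0.4687, 0.1014, 0.3604]
orientation: [3.137, 0.14, 0.001]
contact_force: [0.1, 1.4, 0.5]
grip_width: 0.0851
```

>>> servo_tool(
  increments=[-11,-49,15,0,0,-0.027,85,-9,-48,15,0,0,-0.027,85,-8,-49,15,0,0,-0.027,85,-7,-50,15,0,0,-0.027,85,0,0,0,0,0,0,85,0,0,0,0,0,0,85,0,0,0,0,0,0,85,0,0,0,0,0,0,85],
)

```text
clock: 21.55
tcp_pos: [0.4109, 0.289, 0.3007]
orientation: [3.126, 0.304, 0.002]
contact_force: [-0.9, -0.9, 1.0]
grip_width: 0.0851
```

Run:
```python
from h import *
o,T,c,p,d,P=look('w5'); look('t5','top'); print(o['tcp_pos'],o['orientation'],o['joints'])
```

```text
[0.41092711 0.28898856 0.30067838] [3.12578418e+00 3.04099616e-01 1.98542965e-03] [-1.1441321   0.12061601  0.45049628  1.89720081 -0.05605794  1.13585893
 -0.47890575]
```

View pics/w5.png

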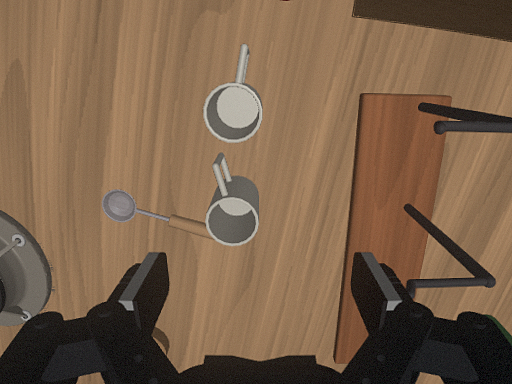

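View pics/t5.png

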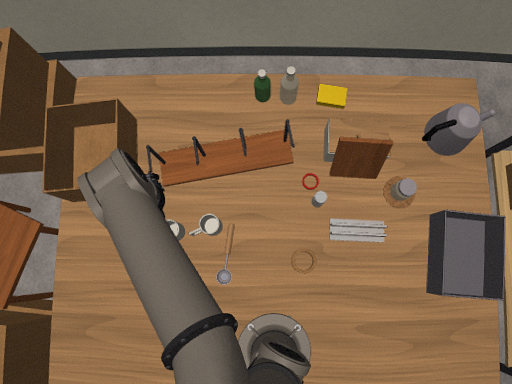

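```bash
cat > mug.py <<'E'
from h import *
from scipy.optimize import least_squares
def mug(P,guess):
    q=region(P,[guess[0]-.09,guess[1]-.09,.084],[guess[0]+.09,guess[1]+.09,.096])
    q=q[np.linalg.norm(q[:,:2]-guess,axis=1)<.05]
    f=lambda x: np.linalg.norm(q[:,:2]-x,axis=1)-.030
    s=least_squares(f,guess,loss='soft_l1',f_scale=.002)
    cen=s.x
    h=region(P,[cen[0]-.09,cen[1]-.09,.066],[cen[0]+.09,cen[1]+.09,.084])
    r=np.linalg.norm(h[:,:2]-cen,axis=1); h=h[(r>.042)&(r<.078)]
    v=np.median(h[:,:2],0)-cen
    return cen,np.degrees(np.arctan2(v[1],v[0])),np.linalg.norm(v),len(q),len(h),np.abs(s.fun).mean(),q[:,2].mean()
E
python3 - <<'E'
from mug import *
for t in ('w5','t5','s4','t1'):
    P=np.load(f'pics/{t}P.npy')
    for n,g in (('A',(.377,.34)),('B',(.393,.207))):
        try: print(t,n,*[np.round(v,4) for v in mug(P,np.array(g))])
        except Exception as e: print(t,n,e)
P=np.load('pics/w5P.npy');T=np.load('pics/w5T.npz')['T'];c=calibration('wrist')
print('rim A',onplane([[233,111]],.09,T,c).round(4),'handle',onplane([[244,47],[240,80]],.08,T,c).round(4))
print('rim B',onplane([[232,221]],.09,T,c).round(4),'handle',onplane([[218,160],[227,192]],.08,T,c).round(4))
# board lean from top view
P=np.load('pics/t5P.npy')
for z in (.02,.05,.08,.11,.14,.17): 
    q=region(P,[.5,-.33,z-.006],[.62,-.2,z+.006]); print(z,len(q),np.median(q[:,0]).round(4))
print('ztop',region(P,[.55,-.33,.15],[.68,-.2,.25])[:,2].max())
E
```

```text
w5 A [0.3729 0.3299] 92.8722 0.0478 712 355 0.001 0.089
w5 B [0.3927 0.2061] 116.2306 0.058 628 187 0.0011 0.0883
t5 A [0.3701 0.3309] -96.9405 0.0698 39 13 0.0013 0.0892
t5 B [0.3904 0.2044] 115.7096 0.0591 91 21 0.0014 0.0894
s4 A [0.377 0.34 ] nan nan 0 0 nan nan
s4 B [0.393 0.207] nan nan 0 0 nan nan
t1 A [0.3714 0.3306] 92.994 0.05 85 36 0.0019 0.0893
t1 B [0.3905 0.2041] 116.4022 0.0573 92 23 0.0012 0.0897
rim A [[0.3732 0.3322 0.09  ]] handle [[0.3726 0.3978 0.08  ]
 [0.3744 0.3645 0.08  ]]
rim B [[0.3932 0.2067 0.09  ]] handle [[0.365  0.2738 0.08  ]
 [0.3813 0.2377 0.08  ]]
0.02 86 0.5657
0.05 82 0.5761
0.08 89 0.5863
0.11 96 0.597
0.14 102 0.6077
0.17 81 0.6175
ztop 0.19780619291259893
  return _methods._mean(a, axis=axis, dtype=dtype,
  ret = um.true_divide(
mug.py:12: RuntimeWarning: Mean of empty slice.
  return cen,np.degrees(np.arctan2(v[1],v[0])),np.linalg.norm(v),len(q),len(h),np.abs(s.fun).mean(),q[:,2].mean()
  ret = ret.dtype.type(ret / rcount)
```

Run:
```python
from h import *
plan([((.3722,.3305,.13),down(2.5)),((.3722,.3305,.048),None,28)],85)
```

```text
now [0.4107 0.2894 0.3006] t 21.65 rows 6 end [0.3725 0.3301 0.0485]
CALL -10, -16, 57, 0, 0, 0.05, 85, -11, -15, 57, 0.001, -0.001, 0.051, 85, -11, -15, 56, 0, 0, 0.05, 85, 0, 0, 27, 0, 0, 0, 85, 0, 0, 28, 0, 0, 0, 85, 0, 0, 27, 0, 0, 0, 85, 0, 0, 0, 0, 0, 0, 85, 0, 0, 0, 0, 0, 0, 85
```

>>> servo_tool(
  increments=[-10,-16,50,0,0,0.05,85,-11,-15,50,0,0,0.05,85,-11,-15,50,0,0,0.05,85,0,0,20,0,0,0,85,0,0,0,0,0,0,85,0,0,0,0,0,0,85,0,0,0,0,0,0,85,0,0,0,0,0,0,85],
  squeeze=35,
)

```text
clock: 22.65
tcp_pos: [0.3726, 0.3309, 0.131]
orientation: [3.141, 0.072, 0.003]
contact_force: [-0.2, 0.1, 0.3]
grip_width: 0.0851
```

Run:
```python
from mug import *
o,T,c,p,d,P=look('w6'); print(o['tcp_pos'])
try: print(*[np.round(v,4) for v in mug(P,np.array((.3725,.331)))])
except Exception as e: print(e)
plan([((.3722,.3305,.048),down(2.5),28)],85)
```

```text
[0.37257072 0.33089942 0.13103672]
[0.3726 0.3308] 92.5803 0.0491 2284 1024 0.0011 0.0885
now [0.3724 0.3308 0.1309] t 22.7 rows 3 end [0.3725 0.3308 0.0479]
CALL 0, 0, 28, 0, -0.001, 0.001, 85, 0, 0, 27, 0, 0, 0.001, 85, 0, 0, 28, 0, -0.001, 0, 85, 0, 0, 0, 0, 0, 0, 85, 0, 0, 0, 0, 0, 0, 85, 0, 0, 0, 0, 0, 0, 85, 0, 0, 0, 0, 0, 0, 85, 0, 0, 0, 0, 0, 0, 85
```

View pics/w6.png

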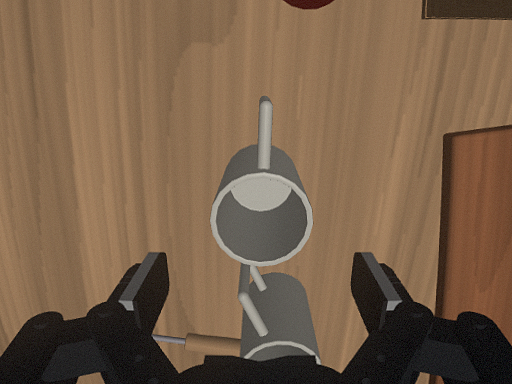

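Mug A's rim centre at (262,219) is under the TCP to within 1 mm, and its handle is straight up in the picture at (264,130). Descend and grip.

>>> servo_tool(
  increments=[0,0,28,0,0,0,85,0,0,28,0,0,0,85,0,0,27,0,0,0,85,0,0,0,0,0,0,85,0,0,0,0,0,0,50,0,0,0,0,0,0,50,0,0,0,0,0,0,50,0,0,0,0,0,0,50],
)

```text
clock: 23.7
tcp_pos: [0.373, 0.3311, 0.0485]
orientation: [-3.14, -0.072, -0.004]
contact_force: [1.1, -0.2, 7.4]
grip_width: 0.0624
```

Run:
```python
from h import *
o=get_obs();print(o['tcp_pos'],o['grip_width'],o['contact_force'])
plan([((.3726,.3308,.20),None,45)],50)
```

```text
[0.37299877 0.33106024 0.04849303] 0.06235999808936533 [ 1.13195553 -0.1962823   7.40100619]
now [0.373  0.3311 0.0485] t 23.7 rows 4 end [0.3726 0.331  0.2005]
CALL 0, 0, -38, 0, 0, 0, 50, 0, 0, -38, 0, 0, 0, 50, 0, 0, -38, 0, 0, 0, 50, 0, 0, -38, 0, 0, 0, 50, 0, 0, 0, 0, 0, 0, 50, 0, 0, 0, 0, 0, 0, 50, 0, 0, 0, 0, 0, 0, 50, 0, 0, 0, 0, 0, 0, 50
```

```bash
cat > hang.py <<'E'
from h import *
yaw=11.2; a=np.radians(yaw)
xs=np.array([np.cos(a),np.sin(a),0]); ys=np.array([-np.sin(a),np.cos(a),0]); up=np.array([0,0,1.])
H0=np.array([.566,.370,0.])
def hook(i): return H0-.14*i*ys
def tcp(i,dx,base,off=.0485): # mug centre with opening centred on hook i, dx along stand x, mug base height
    return hook(i)-.048*ys+dx*xs+(base+off)*up
E
python3 - <<'E'
from hang import *
plan([((.3726,.3308,.13),None,45),(tcp(0,-.085,.158),down(yaw),45)],50)
E
```

```text
now [0.373  0.3311 0.0485] t 23.7 rows 6 end [0.492  0.3059 0.2067]
CALL 0, 0, -41, 0, 0, 0, 50, 0, 0, -41, 0, 0, 0, 50, 30, 8, -19, 0, -0.001, -0.037, 50, 29, 8, -19, 0, 0, -0.038, 50, 29, 10, -19, 0, -0.001, -0.037, 50, 28, 11, -19, 0, 0, -0.038, 50, 0, 0, 0, 0, 0, 0, 50, 0, 0, 0, 0, 0, 0, 50
```

>>> servo_tool(
  increments=[0,0,-41,0,0,0,50,0,0,-41,0,0,0,50,30,8,-19,0,0,-0.037,50,29,8,-19,0,0,-0.038,50,29,10,-19,0,0,-0.037,50,28,11,-19,0,0,-0.038,50,0,0,0,0,0,0,50,0,0,0,0,0,0,50],
)

```text
clock: 24.7
tcp_pos: [0.4902, 0.3056, 0.2049]
orientation: [3.125, 0.307, -0.001]
contact_force: [-0.1, -0.3, -2.1]
grip_width: 0.0621
```

Run:
```python
from hang import *
o,T,c,p,d,P=look('w7'); look('s7','scene'); look('t7','top'); print(o['tcp_pos'],o['grip_width'])
# hook 0 in wrist frame: measure the arm line
for t in ('w7','s7','t7'):
    P=np.load(f'pics/{t}P.npy')
    for i in (0,1):
        h=hook(i)
        d=P-h; X=d@xs; Y=d@ys
        m=(abs(Y)<.03)&(X>-.06)&(X<.06)&(P[...,2]>.19)&(P[...,2]<.226)
        q=P[m]
        if m.sum()>5: print(t,i,m.sum(),'x',np.percentile(X[m],[2,98]).round(4),'y med',np.median(Y[m]).round(4),np.percentile(Y[m],[5,95]).round(4),'z',np.percentile(q[:,2],[5,95]).round(4))
```

```text
[0.49019032 0.30559559 0.20485363] 0.0620726941776279
w7 0 2606 x [-0.0439  0.0314] y med 0.002 [-0.002   0.0049] z [0.2002 0.2182]
w7 1 439 x [-0.016   0.0047] y med 0.0036 [0.0001 0.0053] z [0.1982 0.2038]
s7 0 76 x [-0.0398  0.047 ] y med 0.0005 [-0.0041  0.0042] z [0.1953 0.2138]
s7 1 86 x [-0.0407  0.0469] y med 0.0004 [-0.0033  0.0042] z [0.1954 0.2175]
t7 1 85 x [-0.0453  0.043 ] y med 0.0007 [-0.0027  0.0052] z [0.1991 0.218 ]
```

View pics/w7.png

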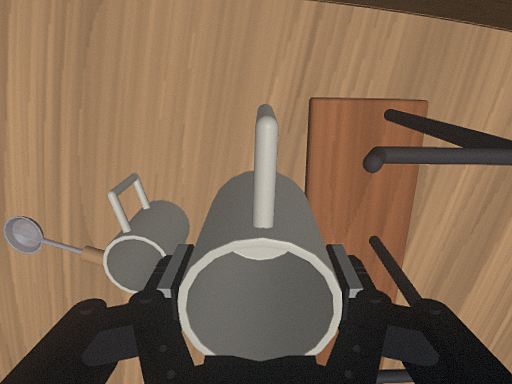

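View pics/s7.png

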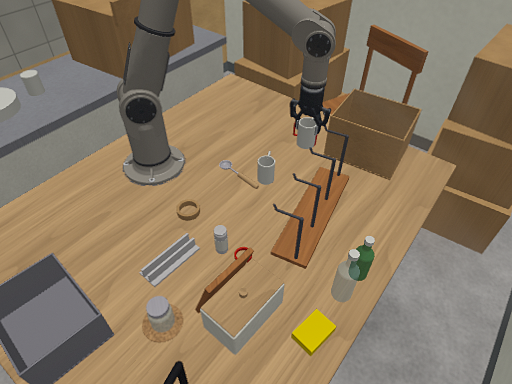

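Run:
```python
from hang import *
plan([(tcp(0,0,.1575)+.001*ys,down(yaw),18)],50)
```

```text
now [0.4898 0.3059 0.2046] t 24.85 rows 5 end [0.5749 0.3239 0.2065]
CALL 17, 0, 0, 0, 0, 0, 50, 18, 0, -1, 0.001, 0, 0.001, 50, 17, -1, 0, 0, 0.001, 0, 50, 18, 0, 0, 0.001, 0, 0.001, 50, 17, 0, -1, 0, 0, 0, 50, 0, 0, 0, 0, 0, 0, 50, 0, 0, 0, 0, 0, 0, 50, 0, 0, 0, 0, 0, 0, 50
```

>>> servo_tool(
  increments=[17,0,-1,0,0,0,50,17,0,-1,0,0,0,50,17,-1,0,0,0,0,50,18,0,0,0,0,0,50,18,0,0,0,0,0,50,0,0,0,0,0,0,50,0,0,0,0,0,0,50,0,0,0,0,0,0,50],
)

```text
clock: 25.85
tcp_pos: [0.5755, 0.3237, 0.2072]
orientation: [3.125, 0.308, -0.0]
contact_force: [0.4, -0.3, -1.3]
grip_width: 0.062
```

Run:
```python
from hang import *
o,T,c,p,d,P=look('w8'); look('s8','scene')
plan([(tcp(0,0,.135)+.001*ys,down(yaw),8)],50)
im=cv2.imread('pics/s8.png')[90:200,250:370]; cv2.imwrite('pics/s8z.png',cv2.resize(im,None,fx=5,fy=5))
```

```text
now [0.5758 0.3237 0.2074] t 25.95 rows 3 end [0.5749 0.3235 0.1834]
CALL 0, 0, 8, 0.001, 0, 0, 50, 0, 0, 8, 0, 0, 0.001, 50, -1, 0, 8, 0.001, 0, 0, 50, 0, 0, 0, 0, 0, 0, 50, 0, 0, 0, 0, 0, 0, 50, 0, 0, 0, 0, 0, 0, 50, 0, 0, 0, 0, 0, 0, 50, 0, 0, 0, 0, 0, 0, 50
```

View pics/w8.png

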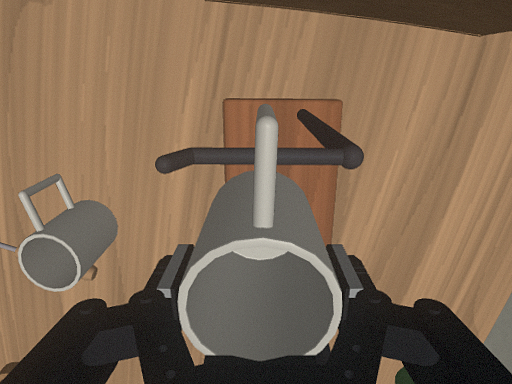

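View pics/s8z.png

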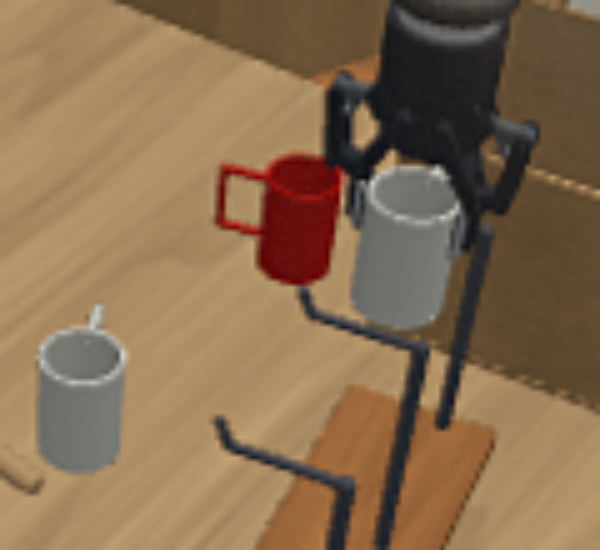

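Mug A's handle is over hook 0: the arm at (265,157) passes under the top bar. I lower the mug, shift it so the hook is near the handle's outer corner, and pivot it 30° about the hook so it won't swing much on release.

```bash
cat >> hang.py <<'E'
def pivot(i,p,phi,n,y0=.001):
    """waypoints rotating tcp p about hook arm axis i by phi deg (about +xs)"""
    w=[]
    hk=hook(i)+y0*ys+.2*up
    for k in range(1,n+1):
        f=np.radians(phi*k/n); rr=R.from_rotvec(f*xs)
        w.append((hk+rr.apply(p-hk), rr*down(yaw), 60))
    return w
E
python3 - <<'E'
from hang import *
p=tcp(0,0,.1355)+.001*ys-.009*ys
print(p)
plan([(p,down(yaw),8)]+pivot(0,p,32,5),50,round_mm=.5)
E
```

```text
[0.57687712 0.31506651 0.184     ]
now [0.5758 0.3237 0.2074] t 25.95 rows 9 end [0.5737 0.3318 0.1564]
CALL 0, 2, 6, 0, 0, 0, 50, -0.5, 2.5, 5.5, 0.001, 0, 0.001, 50, 0, 2, 6, 0, 0, 0, 50, 0, 2, 6, 0.001, 0, 0, 50, 0, -2, 6, 0.111, 0, 0, 50, 0, -2, 6.5, 0.112, 0, 0, 50, 0, -2.5, 6, 0.112, 0, 0, 50, 0, -2, 6.5, 0.111, 0, 0, 50
CALL 0, -2, 6, 0.112, 0, 0, 50, 0, 0, 0, 0, 0, 0, 50, 0, 0, 0, 0, 0, 0, 50, 0, 0, 0, 0, 0, 0, 50, 0, 0, 0, 0, 0, 0, 50, 0, 0, 0, 0, 0, 0, 50, 0, 0, 0, 0, 0, 0, 50, 0, 0, 0, 0, 0, 0, 50
```

>>> servo_tool(
  increments=[0,2,6,0,0,0,50,-0.5,2,6,0,0,0,50,0,2.5,6,0,0,0,50,0,2,5.5,0,0,0,50,0,0,0,0,0,0,50,0,0,0,0,0,0,50,0,0,0,0,0,0,50,0,0,0,0,0,0,50],
)

```text
clock: 26.95
tcp_pos: [0.5777, 0.3153, 0.1841]
orientation: [3.125, 0.308, 0.002]
contact_force: [0.3, 0.0, -2.4]
grip_width: 0.0626
```

>>> servo_tool(
  increments=[0,-2,6,0.111,0,0,50,0,-2,6.5,0.111,0,0,50,0,-2.5,6,0.111,0,0,50,0,-2,6.5,0.111,0,0,50,0,-2,6,0.111,0,0,50,0,0,0,0,0,0,50,0,0,0,0,0,0,50,0,0,0,0,0,0,50],
)

```text
clock: 27.95
tcp_pos: [0.5743, 0.3322, 0.1566]
orientation: [-2.579, -0.256, 0.07]
contact_force: [0.9, -0.4, -3.4]
grip_width: 0.062
```

Run:
```python
from hang import *
o,T,c,p,d,P=look('w9'); look('s9','scene'); print(o['tcp_pos'],o['contact_force'],o['joints'].round(2))
q=R.from_rotvec(o['orientation']); print('world -z in tool',q.inv().apply([0,0,-1]).round(3))
im=cv2.imread('pics/s9.png')[80:220,250:390]; cv2.imwrite('pics/s9z.png',cv2.resize(im,None,fx=4,fy=4))
```

```text
[0.57428318 0.33215633 0.15659905] [ 0.92727638 -0.42331518 -3.39148168] [-0.44  0.54  0.11  1.78 -0.8   0.91  0.38]
world -z in tool [-0.002  0.524  0.851]
```

View pics/w9.png

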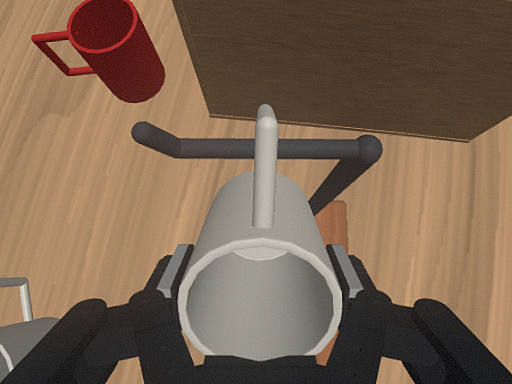

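View pics/s9z.png

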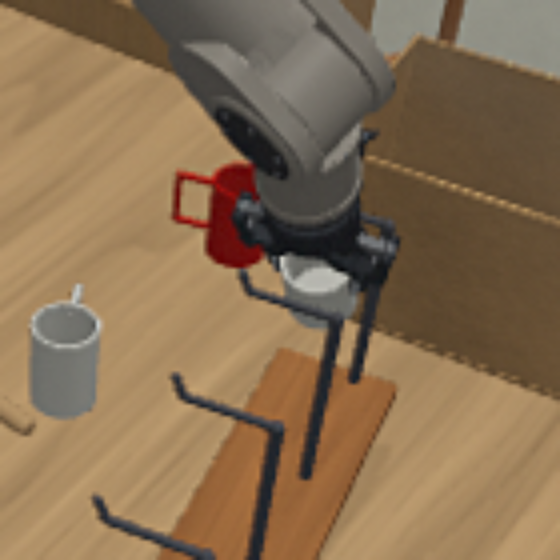

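>>> servo_tool(
  increments=[0,0.8,1.3,0,0,0,50,0,0.8,1.3,0,0,0,50,0,0.8,1.3,0,0,0,50,0,0,0,0,0,0,50,0,0,0,0,0,0,50,0,0,0,0,0,0,50,0,0,0,0,0,0,50,0,0,0,0,0,0,50],
)

```text
clock: 29.05
tcp_pos: [0.5743, 0.332, 0.1519]
orientation: [-2.577, -0.254, 0.071]
contact_force: [-0.6, 4.1, -0.1]
grip_width: 0.062
```

>>> servo_tool(
  increments=[0,0.5,0.9,0,0,0,50,0,0,0,0,0,0,50,0,0,0,0,0,0,50,0,0,0,0,0,0,50,0,0,0,0,0,0,50,0,0,0,0,0,0,50,0,0,0,0,0,0,50,0,0,0,0,0,0,50],
)

```text
clock: 30.05
tcp_pos: [0.5744, 0.3322, 0.1511]
orientation: [-2.577, -0.254, 0.071]
contact_force: [-0.8, 4.5, 5.7]
grip_width: 0.0622
```

Contact with the hook, so I release gradually.

>>> servo_tool(
  increments=[0,0,0,0,0,0,66,0,0,0,0,0,0,72,0,0,0,0,0,0,80,0,0,0,0,0,0,85,0,0,0,0,0,0,85,0,0,0,0,0,0,85,0,0,0,0,0,0,85,0,0,0,0,0,0,85],
)

```text
clock: 31.05
tcp_pos: [0.5743, 0.3317, 0.1507]
orientation: [-2.578, -0.254, 0.071]
contact_force: [-0.8, -0.6, 0.2]
grip_width: 0.0847
```

Run:
```python
from hang import *
o,T,c,p,d,P=look('w10'); look('s10','scene'); print(o['tcp_pos'],o['contact_force'])
im=cv2.imread('pics/s10.png')[80:220,250:390]; cv2.imwrite('pics/s10z.png',cv2.resize(im,None,fx=4,fy=4))
```

```text
[0.57433907 0.33167262 0.1506724 ] [-0.82705136 -0.55683084  0.15404998]
```

View pics/w10.png

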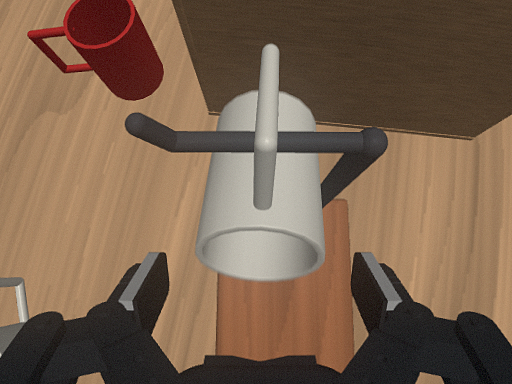

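View pics/s10z.png

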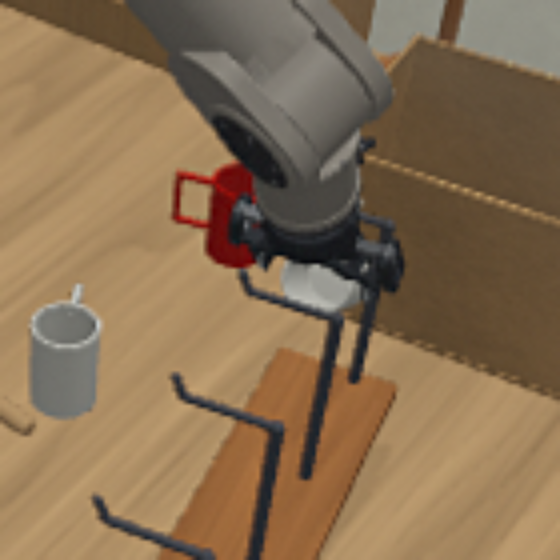

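Mug A hangs sideways from hook 0, its handle bar over the arm at (265,143). Retreat along the tool axis, untilt, and go over mug B.

Run:
```python
from hang import *
o=get_obs(); q=R.from_rotvec(o['orientation']); p=np.array(o['tcp_pos'])
p1=p+q.apply([0,0,-.08]); print(p1)
plan([(p1,None,25),(p1+[-.06,-.02,.10],q,50),((.41,.23,.32),down(26.3))],85)
```

```text
[0.58250895 0.2903881  0.21872934]
now [0.5744 0.3316 0.1507] t 31.15 rows 11 end [0.4095 0.2303 0.3199]
CALL 0, 0, -20, 0, 0, 0, 85, 0, 0, -20, 0, 0, 0, 85, 0, 0, -20, 0, 0, 0, 85, 0, 0, -20, 0, 0, 0, 85, -21, -15, -30, 0, 0, 0, 85, -21, -16, -30, 0, 0, 0, 85, -21, -15, -29, 0, 0, 0, 85, -29, 4, -3, -0.137, -0.018, -0.064, 85
CALL -30, 2, -1, -0.138, -0.019, -0.064, 85, -30, 0, -2, -0.137, -0.018, -0.064, 85, -30, -2, 0, -0.138, -0.018, -0.064, 85, 0, 0, 0, 0, 0, 0, 85, 0, 0, 0, 0, 0, 0, 85, 0, 0, 0, 0, 0, 0, 85, 0, 0, 0, 0, 0, 0, 85, 0, 0, 0, 0, 0, 0, 85
```

>>> servo_tool(
  increments=[0,0,-20,0,0,0,85,0,0,-20,0,0,0,85,0,0,-20,0,0,0,85,0,0,-20,0,0,0,85,-21,-15,-30,0,0,0,85,-21,-16,-30,0,0,0,85,-21,-15,-29,0,0,0,85,-29,4,-3,-0.137,-0.018,-0.064,85],
)

```text
clock: 32.15
tcp_pos: [0.4961, 0.2569, 0.3215]
orientation: [-2.706, -0.354, 0.049]
contact_force: [-1.1, 0.6, 0.1]
grip_width: 0.085
```

>>> servo_tool(
  increments=[-30,2,-1,-0.138,-0.018,-0.064,85,-30,0,-2,-0.137,-0.018,-0.064,85,-30,-2,0,-0.138,-0.018,-0.064,85,0,0,0,0,0,0,85,0,0,0,0,0,0,85,0,0,0,0,0,0,85,0,0,0,0,0,0,85,0,0,0,0,0,0,85],
)

```text
clock: 33.15
tcp_pos: [0.4099, 0.2299, 0.3197]
orientation: [-3.06, -0.712, -0.001]
contact_force: [-0.1, 0.1, -0.1]
grip_width: 0.0852
```

Run:
```python
from mug import *
o,T,c,p,d,P=look('w11'); look('s11','scene'); print(o['tcp_pos'],o['orientation'])
print(*[np.round(v,4) for v in mug(P,np.array((.3925,.206)))])
im=cv2.imread('pics/s11.png')[80:220,250:390]; cv2.imwrite('pics/s11z.png',cv2.resize(im,None,fx=4,fy=4))
```

```text
[0.40992865 0.22991334 0.31968367] [-3.05975927e+00 -7.12189999e-01 -1.45641118e-03]
[0.3928 0.2055] 116.7186 0.0565 581 182 0.0011 0.0887
```

View pics/w11.png

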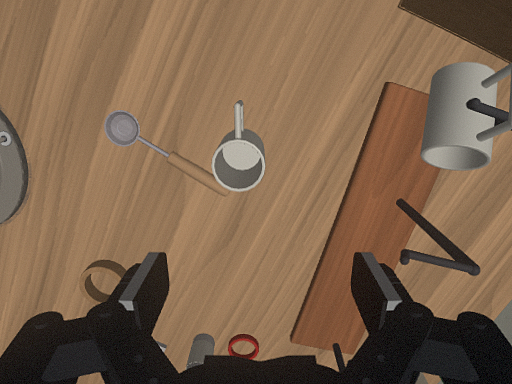

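View pics/s11z.png

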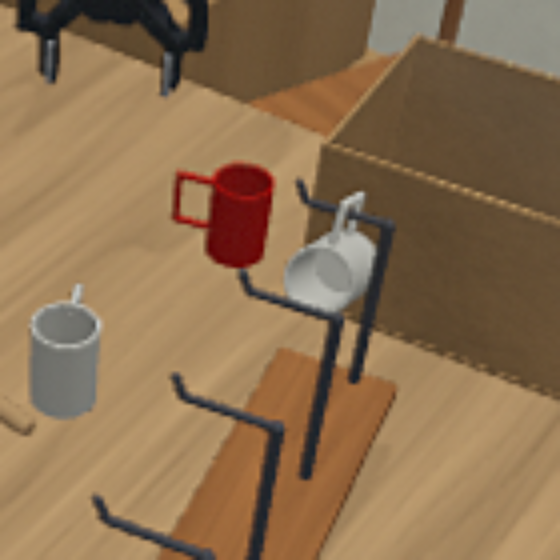

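Mug A hangs well on hook 0. Mug B is at (239,165) in the wrist view, unmoved. Approach it.

Run:
```python
from h import *
plan([((.3926,.2055,.13),down(26.5))],85)
```

```text
now [0.4097 0.2302 0.3197] t 33.25 rows 4 end [0.3927 0.2061 0.1297]
CALL -7, 4, 47, 0, 0, -0.001, 85, -6, 3, 48, 0, 0, -0.001, 85, -7, 4, 47, 0, -0.001, -0.001, 85, -6, 3, 48, 0, 0, -0.001, 85, 0, 0, 0, 0, 0, 0, 85, 0, 0, 0, 0, 0, 0, 85, 0, 0, 0, 0, 0, 0, 85, 0, 0, 0, 0, 0, 0, 85
```

>>> servo_tool(
  increments=[-7,4,47,0,0,-0.001,85,-6,4,47,0,0,-0.001,85,-7,4,48,0,0,-0.001,85,-6,3,48,0,0,-0.001,85,0,0,0,0,0,0,85,0,0,0,0,0,0,85,0,0,0,0,0,0,85,0,0,0,0,0,0,85],
)

```text
clock: 34.25
tcp_pos: [0.394, 0.2062, 0.1312]
orientation: [-3.057, -0.72, -0.006]
contact_force: [-0.6, 0.3, -0.7]
grip_width: 0.0846
```

Run:
```python
from mug import *
o,T,c,p,d,P=look('w12'); print(o['tcp_pos'],o['orientation'])
m=mug(P,np.array((.3925,.206)));print(*[np.round(v,4) for v in m])
plan([((m[0][0],m[0][1],.048),down(m[1]-90),28)],85,round_mm=.5)
```

```text
[0.39404457 0.20618956 0.13116421] [-3.05655138 -0.72037443 -0.00609597]
[0.3924 0.2057] 116.4332 0.0569 2287 644 0.0011 0.0885
now [0.3938 0.206  0.1309] t 34.3 rows 3 end [0.3924 0.2059 0.0479]
CALL -0.5, 0, 27.5, 0, -0.001, 0, 85, -0.5, 0, 27.5, 0, -0.001, 0.001, 85, -0.5, -0.5, 28, 0, -0.001, 0, 85, 0, 0, 0, 0, 0, 0, 85, 0, 0, 0, 0, 0, 0, 85, 0, 0, 0, 0, 0, 0, 85, 0, 0, 0, 0, 0, 0, 85, 0, 0, 0, 0, 0, 0, 85
```

View pics/w12.png

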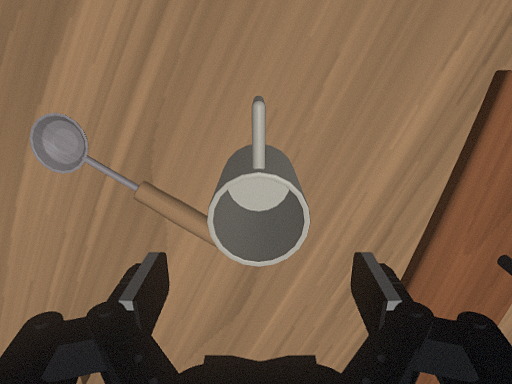

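The mug B rim, centred at (259,219), lies between the fingers, with the handle at (259,130). Descend and grip.

>>> servo_tool(
  increments=[-0.5,0,27.5,0,0,0,85,-0.5,0,27.5,0,0,0,85,-0.5,-0.5,28,0,0,0,85,0,0,0,0,0,0,85,0,0,0,0,0,0,50,0,0,0,0,0,0,50,0,0,0,0,0,0,50,0,0,0,0,0,0,50],
)

```text
clock: 35.3
tcp_pos: [0.3926, 0.2058, 0.0481]
orientation: [-3.057, -0.72, -0.005]
contact_force: [-0.8, -0.3, 8.1]
grip_width: 0.0624
```

Run:
```python
from hang import *
o=get_obs(); p=np.array(o['tcp_pos']); print(p,o['grip_width'])
plan([(p+[0,0,.08],None,42),(tcp(2,-.09,.1585,p[2]),down(yaw),42)],50)
```

```text
[0.39256888 0.2058085  0.04808769] 0.06236808977827511
now [0.3926 0.2058 0.0481] t 35.3 rows 8 end [0.5417 0.0307 0.2062]
CALL 0, 0, -40, 0, 0, 0, 50, 0, 0, -40, 0, 0, 0, 50, 9, 37, -13, 0, -0.001, 0.045, 50, 11, 37, -13, 0, 0, 0.044, 50, 13, 36, -13, 0, -0.001, 0.045, 50, 14, 36, -13, 0, 0, 0.044, 50, 16, 35, -13, -0.001, -0.001, 0.045, 50, 17, 34, -13, 0, -0.001, 0.044, 50
```

>>> servo_tool(
  increments=[0,0,-40,0,0,0,50,0,0,-40,0,0,0,50,9,37,-13,0,0,0.044,50,11,37,-13,0,0,0.045,50,13,36,-13,0,0,0.044,50,14,36,-13,0,0,0.045,50,16,35,-13,0,0,0.044,50,17,34,-13,0,0,0.045,50],
)

```text
clock: 36.3
tcp_pos: [0.5415, 0.0294, 0.2058]
orientation: [-3.126, -0.305, -0.003]
contact_force: [0.6, -0.2, -1.7]
grip_width: 0.0622
```

Run:
```python
from hang import *
o,T,c,p,d,P=look('w13'); look('s13','scene'); print(o['tcp_pos'],o['grip_width'])
for t in ('w13','s13'):
    P=np.load(f'pics/{t}P.npy')
    for i in (2,):
        d=P-hook(i); X=d@xs; Y=d@ys
        m=(abs(Y)<.03)&(X>-.06)&(X<.06)&(P[...,2]>.19)&(P[...,2]<.226)
        if m.sum()>5: print(t,i,m.sum(),'x',np.percentile(X[m],[2,98]).round(4),'y med',np.median(Y[m]).round(4),np.percentile(Y[m],[5,95]).round(4),'z',np.percentile(P[m][:,2],[5,95]).round(4))
plan([(tcp(2,0,.1585,.0481)+.001*ys,down(yaw),18)],50)
```

```text
[0.54148716 0.02938138 0.20579917] 0.06222242935159281
w13 2 2465 x [-0.0449  0.0283] y med 0.002 [-0.002   0.0048] z [0.2004 0.2183]
s13 2 94 x [-0.0404  0.0461] y med 0.0002 [-0.0028  0.0044] z [0.1957 0.2164]
now [0.544  0.0261 0.207 ] t 36.4 rows 5 end [0.6293 0.0488 0.2063]
CALL 18, -1, 0, 0, -0.001, -0.001, 50, 17, -2, 0, 0.001, -0.001, -0.002, 50, 18, -1, 1, 0, -0.002, -0.001, 50, 18, -1, 0, 0.001, -0.001, -0.001, 50, 17, -1, 0, 0, -0.001, -0.002, 50, 0, 0, 0, 0, 0, 0, 50, 0, 0, 0, 0, 0, 0, 50, 0, 0, 0, 0, 0, 0, 50
```

View pics/w13.png

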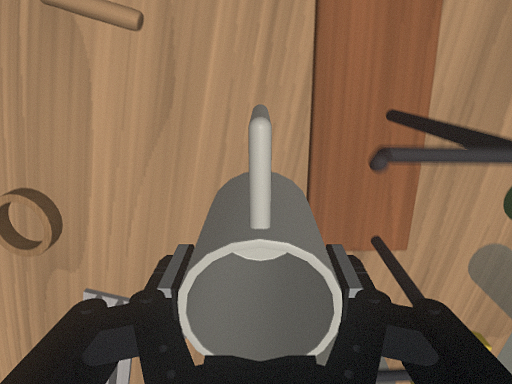

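The hook arm at (440,156) is level with the handle's top bar, which spans rows 105–225. Align in y, then slide in.

>>> servo_tool(
  increments=[0,-3,0,0,0,0,50,0,-3,0,0,0,-0.003,50,18,0,0,0,0,-0.003,50,18,0,0,0,0,0,50,18,0,0,0,0,0,50,17,0,0,0,0,0,50,17,0,0,0,0,0,50,0,0,0,0,0,0,50],
)

```text
clock: 37.4
tcp_pos: [0.626, 0.0557, 0.2044]
orientation: [-3.125, -0.32, -0.001]
contact_force: [-0.6, -0.8, -1.5]
grip_width: 0.0618
```

Run:
```python
from hang import *
o,T,c,p,d,P=look('w14'); print(o['tcp_pos'],o['contact_force'],o['orientation'])
p=tcp(2,0,.1355,.0481)+.001*ys-.009*ys
print(p)
plan([(p,down(yaw),8)],50,round_mm=.5)
```

```text
[0.62602249 0.0556622  0.20442187] [-0.61440628 -0.80715083 -1.53628599] [-3.12454319e+00 -3.20219611e-01 -8.16253946e-04]
[0.63126274 0.04039907 0.1836    ]
now [0.6253 0.0551 0.2044] t 37.45 rows 4 end [0.6313 0.0405 0.1834]
CALL 0.5, 4, 5, 0, 0, 0.002, 50, 1, 4, 5.5, 0, 0, 0.002, 50, 0.5, 3.5, 5, 0, 0, 0.002, 50, 1, 4, 5.5, -0.001, 0, 0.002, 50, 0, 0, 0, 0, 0, 0, 50, 0, 0, 0, 0, 0, 0, 50, 0, 0, 0, 0, 0, 0, 50, 0, 0, 0, 0, 0, 0, 50
```

View pics/w14.png

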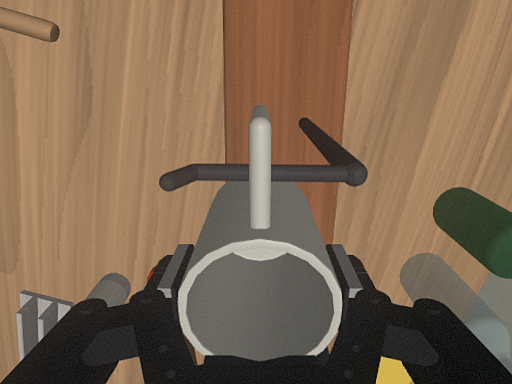

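>>> servo_tool(
  increments=[0.5,4,5,0,0,0.002,50,1,4,5.5,0,0,0.002,50,0.5,3.5,5,0,0,0.002,50,1,4,5,0,0,0.002,50,0,0,0,0,0,0,50,0,0,0,0,0,0,50,0,0,0,0,0,0,50,0,0,0,0,0,0,50],
)

```text
clock: 38.45
tcp_pos: [0.6322, 0.0393, 0.1847]
orientation: [-3.127, -0.304, -0.002]
contact_force: [-0.3, -0.0, -0.6]
grip_width: 0.0622
```

Run:
```python
from hang import *
o,T,c,p,d,P=look('w15'); print(o['tcp_pos'],o['contact_force'])
p=tcp(2,0,.1355,.0481)-.008*ys
plan(pivot(2,p,32,5),50,round_mm=.5)
```

```text
[0.63222159 0.03933285 0.184687  ] [-0.30089569 -0.03959101 -0.64353875]
now [0.6322 0.0393 0.1847] t 38.5 rows 5 end [0.6281 0.0574 0.1556]
CALL -0.5, -3.5, 7.5, 0.112, -0.002, -0.001, 50, 0, -2, 6, 0.111, 0, -0.001, 50, 0, -2.5, 6.5, 0.112, 0, 0, 50, 0, -2, 6, 0.112, 0, 0, 50, 0, -2, 6.5, 0.111, 0.001, 0, 50, 0, 0, 0, 0, 0, 0, 50, 0, 0, 0, 0, 0, 0, 50, 0, 0, 0, 0, 0, 0, 50
```

View pics/w15.png

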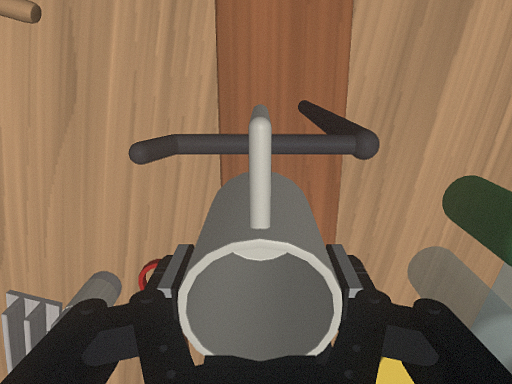

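>>> servo_tool(
  increments=[-0.5,-3.5,7,0.111,-0.002,-0.001,50,0,-2,6,0.111,0,-0.001,50,0,-2.5,6.5,0.111,0,0,50,0,-2,6,0.111,0,0,50,0,-2,6.5,0.111,0,0,50,0,0,0,0,0,0,50,0,0,0,0,0,0,50,0,0,0,0,0,0,50],
)

```text
clock: 39.5
tcp_pos: [0.6282, 0.0579, 0.1566]
orientation: [-2.577, -0.255, 0.072]
contact_force: [-0.7, -0.6, -1.9]
grip_width: 0.0623
```

>>> servo_tool(
  increments=[0,0.8,1.3,0,0,0,50,0,0.8,1.3,0,0,0,50,0,0.8,1.3,0,0,0,50,0,0,0,0,0,0,50,0,0,0,0,0,0,50,0,0,0,0,0,0,50,0,0,0,0,0,0,50,0,0,0,0,0,0,50],
)

```text
clock: 40.5
tcp_pos: [0.628, 0.0577, 0.1515]
orientation: [-2.575, -0.253, 0.073]
contact_force: [-0.5, 2.8, -0.2]
grip_width: 0.0618
```

>>> servo_tool(
  increments=[0,0.5,0.9,0,0,0,50,0,0,0,0,0,0,50,0,0,0,0,0,0,50,0,0,0,0,0,0,50,0,0,0,0,0,0,66,0,0,0,0,0,0,72,0,0,0,0,0,0,80,0,0,0,0,0,0,85],
)

```text
clock: 41.5
tcp_pos: [0.6281, 0.0569, 0.1501]
orientation: [-2.576, -0.252, 0.073]
contact_force: [0.4, -0.2, -0.3]
grip_width: 0.0849
```

Run:
```python
from hang import *
o,T,c,p,d,P=look('w16'); print(o['tcp_pos'],o['contact_force'],o['grip_width'])
```

```text
[0.62813061 0.05689758 0.15013774] [ 0.35291707 -0.20490904 -0.27969905] 0.08490366345996506
```

View pics/w16.png

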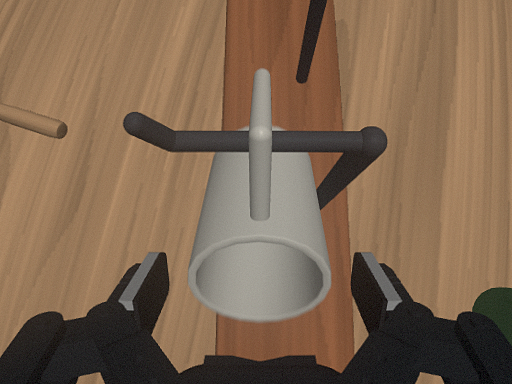

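Mug B is settling on hook 2, its bar over the arm at (260,141). Retreat the same way, then clear the scene for the checks.

>>> servo_tool(
  increments=[0,0,0,0,0,0,85,0,0,0,0,0,0,85,0,0,-15,0,0,0,85,0,0,-20,0,0,0,85,0,0,-20,0,0,0,85,0,0,-25,0,0,0,85,-15,-15,-30,0,0,0,85,-20,-16,-30,0,0,0,85],
)

```text
clock: 42.55
tcp_pos: [0.603, 0.0028, 0.2877]
orientation: [-2.576, -0.252, 0.071]
contact_force: [-0.0, -0.4, -0.4]
grip_width: 0.085
```

>>> servo_tool(
  increments=[-30,-10,-20,-0.137,0,0,85,-40,0,-10,-0.137,0,0,85,-40,0,-5,-0.137,0,0,85,-40,0,0,-0.137,0,0,85,0,0,0,0,0,0,85,0,0,0,0,0,0,85,0,0,0,0,0,0,85,0,0,0,0,0,0,85],
)

```text
clock: 43.55
tcp_pos: [0.458, -0.0331, 0.3217]
orientation: [-3.12, -0.304, 0.003]
contact_force: [0.1, 0.1, 0.2]
grip_width: 0.085
```

Run:
```python
from hang import *
look('s17','scene'); look('t17','top'); o=get_obs(); print(o['tcp_pos'],o['clock'])
```

```text
[ 0.45776653 -0.03291193  0.32166923] 43.65
```

View pics/s17.png

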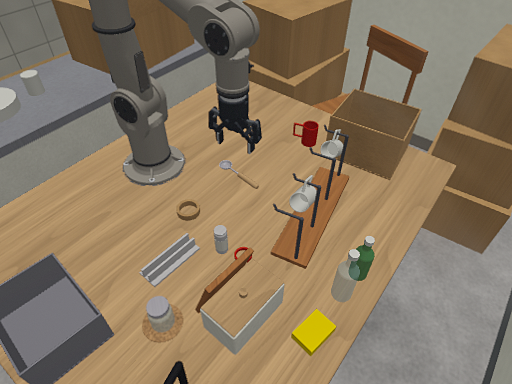

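View pics/t17.png

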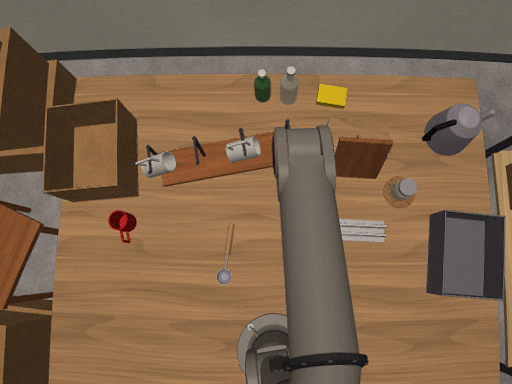

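The scene view shows both mugs hanging, at (330,148) and (302,197), the board leaning at (226,280) and the jar on the mat at (158,313). Now numeric checks at two moments.

>>> servo_tool(
  increments=[0,0,0,0,0,0,85,0,0,0,0,0,0,85,0,0,0,0,0,0,85,0,0,0,0,0,0,85,0,0,0,0,0,0,85,0,0,0,0,0,0,85,0,0,0,0,0,0,85,0,0,0,0,0,0,85],
)

```text
clock: 44.65
tcp_pos: [0.4574, -0.0325, 0.322]
orientation: [-3.119, -0.306, 0.002]
contact_force: [0.0, -0.5, 0.3]
grip_width: 0.0851
```

Run:
```python
from hang import *
look('s18','scene'); look('t18','top')
a=cv2.imread('pics/s17.png').astype(int);b=cv2.imread('pics/s18.png').astype(int)
dm=(abs(a-b).max(2)>40); print('changed px in mug area',dm[130:215,285:350].sum(),'total',dm.sum())
for t in ('s18','t18'):
    P=np.load(f'pics/{t}P.npy'); im=cv2.imread(f'pics/{t}.png').astype(int)
    q=region(P,[.48,-.46,.086],[.55,-.38,.1]); print(t,'jar lid',len(q),cv2.minEnclosingCircle(q[:,:2].astype(np.float32)),q[:,2].mean().round(4))
    if t=='t18':
        xs_=[];zs=(.02,.05,.08,.11,.14,.17)
        for z in zs:
            q=region(P,[.5,-.33,z-.006],[.64,-.24,z+.006]); xs_.append(np.median(q[:,0]))
        print('lean deg',np.degrees(np.arctan(np.polyfit(zs,xs_,1)[0])),np.round(xs_,4))
        for z in (.03,.12):
            L=[np.median(region(P,[.5,y-.01,z-.006],[.64,y+.01,z+.006])[:,0]) for y in (-.33,-.25)]; print('yaw deg',np.degrees(np.arctan((L[1]-L[0])/.08)))
    q=region(P,[.42,-.2,.09],[.55,-.1,.11]); print('can',np.median(q,0).round(3) if len(q) else None)
    m=(im[...,2]>120)&(im[...,1]<60)&(abs(P[...,1]+.12)<.06)&(P[...,0]>.5)&(P[...,0]<.65); print('ring',m.sum(),np.median(P[m],0).round(3) if m.any() else None)
    for i in (0,2):
        X=(P-hook(i))@xs;Y=(P-hook(i))@ys
        m=(abs(X)<.06)&(abs(Y)<.12)&(P[...,2]>.06)&(P[...,2]<.26)&(im.min(2)>105)
        print('mug on hook',i,m.sum(),'X',np.percentile(X[m],[5,95]).round(3),'Y',np.percentile(Y[m],[5,95]).round(3),'z',np.percentile(P[m][:,2],[5,95]).round(3))
```

```text
changed px in mug area 99 total 176
s18 jar lid 385 ((0.5169818997383118, -0.4181404411792755), 0.028764281421899796) 0.0933
can [ 0.481 -0.142  0.1  ]
ring 33 [ 0.533 -0.113  0.012]
mug on hook 0 350 X [-0.026  0.031] Y [-0.047  0.035] z [0.099 0.197]
mug on hook 2 524 X [-0.028  0.03 ] Y [-0.057  0.029] z [0.1   0.199]
t18 jar lid 253 ((0.5137751698493958, -0.41854429244995117), 0.029733549803495407) 0.0927
lean deg 19.287476670135593 [0.5651 0.5753 0.5855 0.5963 0.6065 0.6177]
yaw deg 3.673828119089549
yaw deg 2.1999384563190203
can None
ring 0 None
mug on hook 0 478 X [-0.025  0.021] Y [-0.054  0.038] z [0.118 0.201]
mug on hook 2 484 X [-0.027  0.02 ] Y [-0.053  0.04 ] z [0.126 0.202]
```

>>> servo_tool(
  increments=[0,0,0,0,0,0,85,0,0,0,0,0,0,85,0,0,0,0,0,0,85,0,0,0,0,0,0,85,0,0,0,0,0,0,85,0,0,0,0,0,0,85,0,0,0,0,0,0,85,0,0,0,0,0,0,85],
)

```text
clock: 45.75
tcp_pos: [0.4574, -0.0325, 0.322]
orientation: [-3.12, -0.306, 0.002]
contact_force: [0.5, 0.1, -0.5]
grip_width: 0.0852
```

>>> servo_tool(
  increments=[0,0,0,0,0,0,85,0,0,0,0,0,0,85,0,0,0,0,0,0,85,0,0,0,0,0,0,85,0,0,0,0,0,0,85,0,0,0,0,0,0,85,0,0,0,0,0,0,85,0,0,0,0,0,0,85],
)

```text
clock: 46.75
tcp_pos: [0.4574, -0.0325, 0.322]
orientation: [-3.12, -0.306, 0.002]
contact_force: [0.9, -0.0, 0.6]
grip_width: 0.0844
```

Run:
```python
from hang import *
look('s19','scene'); look('s20','scene')
A=[cv2.imread(f'pics/{n}.png').astype(int) for n in('s0' if 0 else 'scene0','s18','s19','s20')]
for i,j in ((1,2),(2,3)):
    dm=(abs(A[i]-A[j]).max(2)>40); print('mugs',dm[130:215,285:350].sum(),'board',dm[240:310,195:260].sum(),'total',dm.sum())
f=lambda im:np.argwhere((im[...,2]>140)&(im[...,1]<50)&(np.arange(512)[None]<270)).mean(0)
print('ring px',f(A[0]),f(A[3]))
im=A[3][120:220,270:370].astype(np.uint8); cv2.imwrite('pics/s20z.png',cv2.resize(im,None,fx=5,fy=5))
```

```text
mugs 40 board 0 total 40
mugs 28 board 0 total 28
ring px [254.34 242.8 ] [251.79166667 239.91666667]
```

View pics/s20z.png

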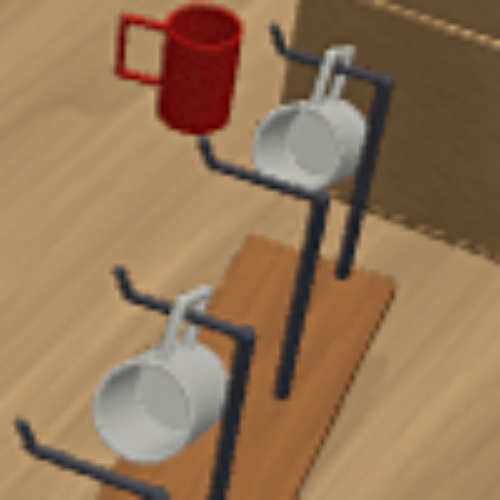

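The mugs still rock slightly, so I let them settle a little longer.

>>> servo_tool(
  increments=[0,0,0,0,0,0,85,0,0,0,0,0,0,85,0,0,0,0,0,0,85,0,0,0,0,0,0,85,0,0,0,0,0,0,85,0,0,0,0,0,0,85,0,0,0,0,0,0,85,0,0,0,0,0,0,85],
)

```text
clock: 47.85
tcp_pos: [0.4574, -0.0325, 0.322]
orientation: [-3.12, -0.306, 0.002]
contact_force: [0.1, -0.8, -0.0]
grip_width: 0.0852
```

>>> servo_tool(
  increments=[0,0,0,0,0,0,85,0,0,0,0,0,0,85,0,0,0,0,0,0,85,0,0,0,0,0,0,85,0,0,0,0,0,0,85,0,0,0,0,0,0,85,0,0,0,0,0,0,85,0,0,0,0,0,0,85],
)

```text
clock: 48.85
tcp_pos: [0.4574, -0.0325, 0.322]
orientation: [-3.12, -0.306, 0.002]
contact_force: [0.1, 0.0, 0.6]
grip_width: 0.0852
```

>>> servo_tool(
  increments=[0,0,0,0,0,0,85,0,0,0,0,0,0,85,0,0,0,0,0,0,85,0,0,0,0,0,0,85,0,0,0,0,0,0,85,0,0,0,0,0,0,85,0,0,0,0,0,0,85,0,0,0,0,0,0,85],
)

```text
clock: 49.85
tcp_pos: [0.4574, -0.0325, 0.322]
orientation: [-3.12, -0.306, 0.002]
contact_force: [-0.5, 0.8, 0.0]
grip_width: 0.0849
```

>>> servo_tool(
  increments=[0,0,0,0,0,0,85,0,0,0,0,0,0,85,0,0,0,0,0,0,85,0,0,0,0,0,0,85,0,0,0,0,0,0,85,0,0,0,0,0,0,85,0,0,0,0,0,0,85,0,0,0,0,0,0,85],
)

```text
clock: 50.85
tcp_pos: [0.4574, -0.0325, 0.322]
orientation: [-3.12, -0.306, 0.002]
contact_force: [0.1, 0.3, 0.2]
grip_width: 0.085
```

Run:
```python
from hang import *
for n in ('s21','s22','s23','s24'): look(n,'scene')
A=[cv2.imread(f'pics/{n}.png').astype(int) for n in('s20','s21','s22','s23','s24')]
for i in range(4):
    dm=(abs(A[i]-A[i+1]).max(2)>40); print('mugs',dm[130:215,285:350].sum(),'total',dm.sum())
```

```text
mugs 25 total 26
mugs 0 total 0
mugs 0 total 1
mugs 0 total 1
```

Everything is still now, so I hand in.

Run:
```python
from bench import *
print(hand_in())
```

```text
the job is handed in; nothing more can be done
None
```

I finished the job and handed it in after about 51 s. The hand-in reports no verdict, so what follows is from my own last checks.

- **Jar:** it stands on the cork mat, upright. Its lid measured 2 to 5 mm from the mat centre, depending on the camera.
- **Board:** it leans against the bin front at about 19°, with a yaw of 2 to 4° against the bin's 3°, so close to square. It did not change between later pictures. I could not read its contact force with the bin. I only saw that the lean stayed put after I let go.
- **Mugs:** only two white mugs were there, so I hung them by their handles on hooks 0 and 2. They rocked for a few seconds after release, and I waited until pictures 0.05 s apart showed no change.
- **Bystanders:** the can read the same position as at the start to within camera error. The ring was partly hidden behind the board at the end, so its last reading there was no use. It was in its starting place in the top view after the board was set down, and the arm did not go near it afterwards. I never approached the red mug, and it is in its place in the last pictures.

While sliding the second mug in, I planned one step from a pose reading taken before the arm had settled. The handle went over the hook about 7 mm off plan, still clear of it, and I corrected that before lowering.

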